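# Tip the tested stubs into the scrap box

## Task

The tested stubs are to be scrapped: slide the scrap box's cover fully open, tip the tote over the box so that its test stubs drop in, and stand the empty tote flat in its shallow tray again. Put the test stubs standing on the bench behind the tray into the scrap box too, but leave the gear and the bush where they are and do not knock the bottles over. When every test stub is in the box, slide the cover fully shut.

Things in the scene. Friction and masses are not known exactly. Their poses are not given: they have to be found in the camera images.
- scrap_box: fixed grey sheet-metal scrap box, 188 (x) x 333 (y) mm, 120 mm high. Its open compartment lies at its +y end: inside 170 (x) x 160 (y) mm (origin = centre of the compartment, on the bench top; inner floor 4 mm up, rim 120 mm up, low guide rails to 129 mm along both long sides). Its -y part, from y = -84 to -249 mm, is a closed deck at 120 mm on which the cover parks when open.
- cover (a joint): flat steel cover that slides along the box's y over the compartment: 0 = fully shut over the compartment, 0.165 m = fully open (moved 165 mm to the box's -y, onto the deck). Stiff: about 1.5 N to slide; stays where it is left. Plate 178 x 168 x 5 mm, its underside 120 mm above the bench.
- cover_grip (a point): point on the cover's upright black grip rib (70 mm long along the box's x, 14 mm thick along its y, standing from 126 to 157 mm above the bench); the rib stands 66 mm to the +y side of the cover's middle; the point lies on its centre line, 145 mm above the bench, and moves with the cover.
- tote: blue open-fronted tote, 171 (x) x 104 (y) mm (111 mm over the handle's uprights), side and back walls 42 mm high, 4 mm thick; 0.25 kg empty. Origin under its centre. Its pouring front is at +x: no wall, the floor's last 25 mm rise in a ramp of 13 degrees to a lip about 10 mm high at x = +86 mm. Slippery inside: stubs slide out once the front is tipped some 35 to 45 degrees down. Over its middle stands a rigid bridge handle on two uprights: a straight bar along y.
- tote_handle (a point): centre of the tote's black handle bar, 98 mm above the tote's underside: bar 104 mm long along the tote's y, 16 mm thick (along x), 26 mm high (85 to 111 mm up).
- block_tray: flat grey metal tray fixed on the bench, in which the tote stands: outside 155 (x) x 205 (y) mm, inside 150 x 200 mm, origin at the centre of its underside, floor 3 mm thick, walls 22 mm high. The tote fits in with its length along the tray's y, with about 14 mm to spare at each end and 19 mm at each side.
- gear_sample: small steel gear, 45 mm across and 17 mm high, lying on the bench beyond the loose stubs; stays there. Origin under its centre.
- bush_sample: flanged steel bush, 31 mm across and 25 mm high, standing on the bench beyond the loose stubs; stays there. Origin under its centre.
- wipe_bottle: white bottle with a blue cap, 52 mm across and 130 mm high, bystander on the bench. Origin under its centre.
- oil_bottle: small bottle with a pointed orange cap, 42 mm across and 109 mm high, bystander on the bench. Origin under its centre.
- tote_stub_0: standing in the tote at the start: machined aluminium test stub, 70 mm tall: a square foot 42 x 42 x 12 mm with a round stem 16 mm thick and 58 mm long standing on its middle (pinch the stem); origin at the centre of the foot's underside, z along the stem; 80 g; slippery (friction about 0.3). May be absent.
- tote_stub_1: standing in the tote at the start: machined aluminium test stub, 70 mm tall: a square foot 42 x 42 x 12 mm with a round stem 16 mm thick and 58 mm long standing on its middle (pinch the stem); origin at the centre of the foot's underside, z along the stem; 80 g; slippery (friction about 0.3). May be absent.
- tote_stub_2: standing in the tote at the start: machined aluminium test stub, 70 mm tall: a square foot 42 x 42 x 12 mm with a round stem 16 mm thick and 58 mm long standing on its middle (pinch the stem); origin at the centre of the foot's underside, z along the stem; 80 g; slippery (friction about 0.3). May be absent.
- tote_stub_3: standing in the tote at the start: machined aluminium test stub, 70 mm tall: a square foot 42 x 42 x 12 mm with a round stem 16 mm thick and 58 mm long standing on its middle (pinch the stem); origin at the centre of the foot's underside, z along the stem; 80 g; slippery (friction about 0.3). May be absent.
- bench_stub_0: on the bench behind the flat tray at the start, standing (well to their left, from world x = 0.61 m back and y = 0.09 to 0.17 m, stands a fixed toggle clamp 180 mm tall; keep the gripper clear of it): machined aluminium test stub, 70 mm tall: a square foot 42 x 42 x 12 mm with a round stem 16 mm thick and 58 mm long standing on its middle (pinch the stem); origin at the centre of the foot's underside, z along the stem; 80 g; slippery (friction about 0.3). May be absent.
- bench_stub_1: on the bench behind the flat tray at the start, standing (well to their left, from world x = 0.61 m back and y = 0.09 to 0.17 m, stands a fixed toggle clamp 180 mm tall; keep the gripper clear of it): machined aluminium test stub, 70 mm tall: a square foot 42 x 42 x 12 mm with a round stem 16 mm thick and 58 mm long standing on its middle (pinch the stem); origin at the centre of the foot's underside, z along the stem; 80 g; slippery (friction about 0.3). May be absent.
- bench_stub_2: on the bench behind the flat tray at the start, standing (well to their left, from world x = 0.61 m back and y = 0.09 to 0.17 m, stands a fixed toggle clamp 180 mm tall; keep the gripper clear of it): machined aluminium test stub, 70 mm tall: a square foot 42 x 42 x 12 mm with a round stem 16 mm thick and 58 mm long standing on its middle (pinch the stem); origin at the centre of the foot's underside, z along the stem; 80 g; slippery (friction about 0.3). May be absent.

How it is judged:
On the way, in this order (a step that is already met when the one before it is completed fails the run):
1. the cover is slid open (value of joint cover above 0.14 m), for 0.2 s.
2. the tote is tipped over the open box (angle between tote's own z axis and vertical above 0.5 rad and horizontal distance between tote_handle and scrap_box below 0.16 m and height (world z) of tote_handle above 0.16 m and value of joint cover above 0.12 m), for 0.2 s.
3. the cover is slid shut over the stubs (value of joint cover below 0.008 m and x of tote_stub_0 in the frame of scrap_box between -0.088 and 0.088 m and y of tote_stub_0 in the frame of scrap_box between -0.083 and 0.083 m and z of each of tote_stub_0, tote_stub_1, tote_stub_2, tote_stub_3, bench_stub_0, bench_stub_1, bench_stub_2 in the frame of scrap_box below 0.115 m and linear speed of each of tote_stub_0, tote_stub_1, tote_stub_2, tote_stub_3, bench_stub_0, bench_stub_1, bench_stub_2 below 0.03 m/s and x of tote_stub_1 in the frame of scrap_box between -0.088 and 0.088 m and y of tote_stub_1 in the frame of scrap_box between -0.083 and 0.083 m and x of tote_stub_2 in the frame of scrap_box between -0.088 and 0.088 m and y of tote_stub_2 in the frame of scrap_box between -0.083 and 0.083 m and x of tote_stub_3 in the frame of scrap_box between -0.088 and 0.088 m and y of tote_stub_3 in the frame of scrap_box between -0.083 and 0.083 m and x of bench_stub_0 in the frame of scrap_box between -0.088 and 0.088 m and y of bench_stub_0 in the frame of scrap_box between -0.083 and 0.083 m and x of bench_stub_1 in the frame of scrap_box between -0.088 and 0.088 m and y of bench_stub_1 in the frame of scrap_box between -0.083 and 0.083 m and x of bench_stub_2 in the frame of scrap_box between -0.088 and 0.088 m and y of bench_stub_2 in the frame of scrap_box between -0.083 and 0.083 m), for 0.2 s.
At the end, for the whole second after the job is handed in: Every test stub lies at rest in the box's compartment, the cover is shut to within 8 mm, the tote stands upright at rest on the floor of the flat tray (centre within 35 mm of the tray's), and the gear and the bush are within 60 mm of where they stood (all of step 3 and horizontal distance between tote and block_tray below 0.035 m and angle between tote's own z axis and vertical below 0.05 rad and height (world z) of tote below 0.011 m and linear speed of tote below 0.02 m/s and distance of each of gear_sample, bush_sample from where it was at the start of the episode below 0.06 m); the robot touches nothing.
It fails at once if a bottle is knocked over (angle between any of wipe_bottle, oil_bottle's own z axis and vertical above 0.6 rad).
Of tote_stub_0, tote_stub_1, tote_stub_2, tote_stub_3 only 2 to 4 are there at a start; the rules pass over those that are not, and their reading is None.
Of bench_stub_0, bench_stub_1, bench_stub_2 only 2 to 3 are there at a start; the rules pass over those that are not, and their reading is None.
At some moment in a run one of bench_stub_0, bench_stub_1, bench_stub_2 may be knocked a few centimetres aside while the robot is not near it.
It also fails if it takes over 184 s, if anything falls off the work surface, if the arm or the gripper's body presses on something with over 40 N, if the wrist force passes 120 N, or if a joint passes its speed limit or range.

## Robot

A 6-joint arm with a two-finger parallel gripper is mounted at the origin on a cart in front of the work surface, level with it; the furniture and walls round the work are solid. World frame = base frame: x ahead of the robot, y to its left, z up, the work surface at z = 0. Lengths are in m, angles in rad, forces in N, time in s.
With the tool pointing down it reaches from about 0.3 to 0.875 m from the base axis. Payload 6.4 kg.
Tool frame: the origin (TCP) lies between the finger pads; the fingertips stand 22 mm ahead of it and the grasp point (between the pads) lies 3 mm ahead of it; z points along the fingers, x is the direction in which the jaws open and shut, and the axes are right-handed (so a half turn about z gives the same grasp; the last joint's range is limited). The gripper opens to 85 mm and grips with 20 to 120 N. Pads are 22 mm wide; open, the fingers measure 114 mm over their backs; the gripper's body (76 mm by 85 mm) begins 54 mm behind the grasp point. The pads swing forward as they close: fully open they stand 13 mm farther back than shut.
Start: joints at [0.95, 0.181, 1.607, -0, 1.354, -0.206], TCP at [0.232, 0.526, 0.253] pointing down, gripper open.
Joint ranges: [-2.99, 2.99], [-0.89, 2.07], [0.3, 2.58], [-1.14, 4.28], [0, 2.63], [-3.12, 3.12]. Speed limits (rad/s): [2.57, 2.57, 3.01, 3.14, 3.14, 3.14].

## Interface

Orientations are given as [roll, pitch, yaw] about the fixed x, y, z axes, in that order (R = Rz(yaw) Ry(pitch) Rx(roll)).
In Python, from plant import telemetry, viewer, ticket, silhouettes gives the robot as it stands.
- The arm moves only by the shell command python3 -m handwheel 'ROWS' [FORCE]. ROWS is JSON, a list of rows, each an object of numbers: "tx", "ty", "tz": the shift along the tool's x, y, z in m; "rx", "ry", "rz": the turn, a rotation vector about the tool's x, y, z in rad; "grip": the opening, from 0 (shut) to 1 (fully open). In form: [{"tx": .., "ty": .., "tz": .., "rx": .., "ry": .., "rz": .., "grip": ..}, ...]. A call has 1 to 10 rows; each row is the pose to reach, as a shift and turn from the pose measured when the call began, along the tool's axes at that moment; what a row does not reach only later rows make up. A row lasts 1/8 s, in which the tool goes at most 62.5 mm and 10.7 degrees, less where a joint would pass 70% of its speed; a pose out of reach is approached as far as the arm can. A call with a gripper value outside its range is refused whole. The fingers move at their own pace and stop on an object; FORCE is the grip in N (left out, the last holds). Time passes only in rows, so rows that repeat a pose let the fingers close. It gives the time, the measured TCP pose, the force and the opening at its end, in the units of the state.
- telemetry.get_state(): the state, without advancing time (a new reading comes with each control period).
- viewer.grab_frame(name): name is "side" or "top" or "wrist"; returns the picture (400x640x3 uint8, red, green, blue); there is no depth.
- viewer.calibration(name): a dict with "K" (3x3 intrinsics, pixels), "view" (4x4, takes a point from world to camera coordinates); the wrist camera has in their place "T_tool_cam" (4x4, takes a point from camera to tool coordinates, whose origin is the TCP and whose axes are the tool frame's). Camera axes: x right, y down, z forward; pixel columns grow to the right and rows downward; lengths in m; the calibration is good to about 2 mm. The wrist camera is an equidistant fisheye: a pixel r from the principal point sees the ray r / f radians off the axis. A picture is of the moment at which its call begins: read the wrist's pose just before it. calibration takes no time and is no camera call.
- ticket.job_done(): hands the job in, once; it reports no verdict.
Trained networks look in the newest picture that a camera, given by its name, has taken for a name from the list of things; names that differ only in an ending like _2 or _b are one class to them, and where a whole thing is asked for, a point or a joint stands for the part that bears it (a point fixed in the world has none). Each returns a list of dicts, best first, with "conf" (0 to 1); they miss things now and then, are a little off and sometimes report something else, mostly with a low value. They report only what shows in the picture. A call takes as long as a camera call.
- silhouettes(camera, target): "mask" (400x640 bool, what is visible of it) and "pixel" ([column, row] in pixels, amid what is visible of it).
The state is a dict: "clock": time; "joints": joint angles; "joint_vel": joint speeds; "joint_efforts": joint torques, N m; "position": TCP position; "eef_rot": TCP orientation; "ft_force": force on the tool from outside, world axes, zero at the start; "moment": the same for the moment, N m; "width": finger opening in m.
Only numpy, scipy, OpenCV 4.12 (cv2) and the standard library are available. Lean on these libraries where they do the work, as an engineer would, in place of code of your own. Each camera call takes 0.05 s, during which the arm holds its last target.

## Working session

There is one attempt and no reset: what is moved stays moved. The work goes in short steps, Python scripts to look and compute and a shell command to move; the robot and the scene stay as the last step left them, time stands still between calls to the robot, and variables do not carry over. Pictures are saved under pics/ and viewed, and the job is handed in when it is done.

```bash
ls; mkdir -p pics; python3 - <<'E'
from plant import telemetry, viewer, ticket, silhouettes
import cv2
s=telemetry.get_state()
for k,v in s.items(): print(k,v)
for c in ["side","top","wrist"]:
    im=viewer.grab_frame(c); cv2.imwrite(f"pics/{c}0.png",im[:,:,::-1]); print(c,viewer.calibration(c))
E
```

```text
pics
clock 0.0
joints [ 9.49704670e-01  1.81553139e-01  1.60802264e+00  1.43046468e-05
  1.35380418e+00 -2.06286389e-01]
joint_vel [ 0.00021017  0.00124496  0.00095831 -0.00172047 -0.00032717  0.00205949]
joint_efforts [ 5.23696835e-04 -4.44870758e+01 -3.51337409e+01 -1.99288561e-04
  9.14837321e-03  9.59395635e-06]
position [0.23139379 0.52581447 0.25237025]
eef_rot [-3.14121290e+00  1.74655826e-03  1.15598830e+00]
ft_force [ 0.4062563  -0.44144531 -0.56319626]
moment [-0.00525364  0.00069768 -0.01421962]
width 0.08551756556163868
side {'K': array([[409.91941162,   0.        , 321.88295979],
       [  0.        , 409.91941162, 201.63694014],
       [  0.        ,   0.        ,   1.        ]]), 'view': array([[ 0.85335775, -0.52129422, -0.00573467, -0.48792665],
       [-0.42885478, -0.69569505, -0.57627422,  0.3170359 ],
       [ 0.29641884,  0.49422741, -0.81723628,  0.99493966],
       [ 0.        ,  0.        ,  0.        ,  1.        ]])}
top {'K': array([[402.37397485,   0.        , 319.6180305 ],
       [  0.        , 402.37397485, 197.30567809],
       [  0.        ,   0.    
[... 195 characters left out ...]
-01],
       [ 2.06003650e-01, -7.14036961e-04, -9.78550962e-01,
         1.03236241e+00],
       [ 0.00000000e+00,  0.00000000e+00,  0.00000000e+00,
         1.00000000e+00]])}
wrist {'K': array([[309.70691629,   0.        , 320.69678651],
       [  0.        , 309.70691629, 199.09869262],
       [  0.        ,   0.        ,   1.        ]]), 'T_tool_cam': array([[ 9.99999601e-01, -8.21602648e-04, -3.49251310e-04,
        -6.88844220e-04],
       [ 8.87495050e-04,  9.57277080e-01,  2.89170892e-01,
        -7.37019171e-02],
       [ 9.67467031e-05, -2.89171087e-01,  9.57277428e-01,
        -1.20341419e-01],
       [ 0.00000000e+00,  0.00000000e+00,  0.00000000e+00,
         1.00000000e+00]])}
```

View pics/side0.png

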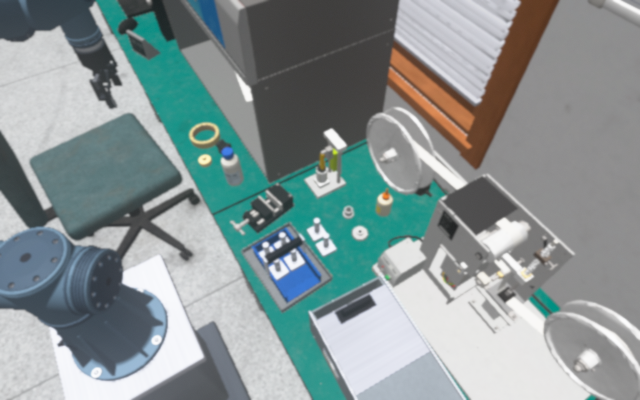

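View pics/top0.png

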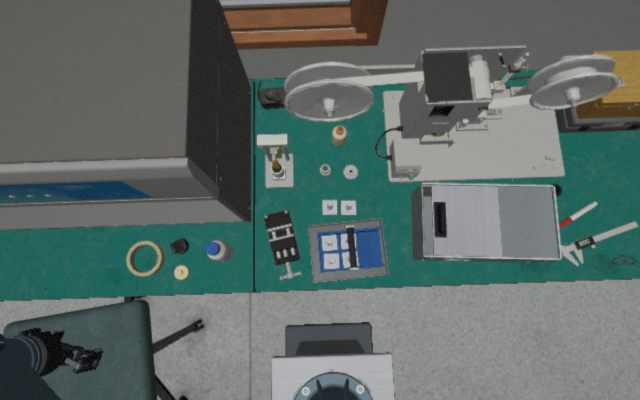

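View pics/wrist0.png

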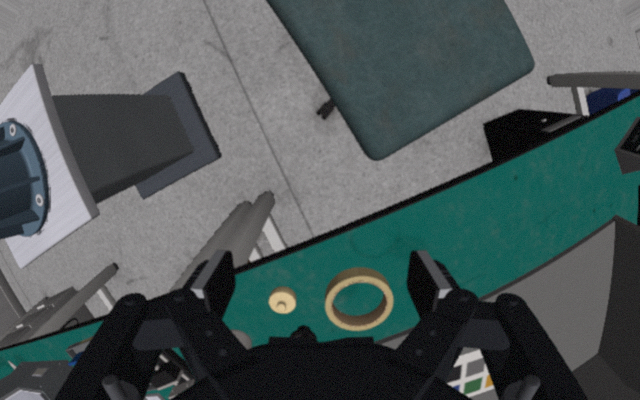

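```bash
cat > h.py <<'E'
import numpy as np, cv2
from scipy.spatial.transform import Rotation as R
from plant import telemetry, viewer, ticket, silhouettes
def tool(s=None):
    s=s or telemetry.get_state()
    T=np.eye(4); T[:3,:3]=R.from_euler('xyz',s['eef_rot']).as_matrix(); T[:3,3]=s['position']; return T
def rays(cam,px,T=None):
    c=viewer.calibration(cam); K=c['K']; px=np.atleast_2d(np.asarray(px,float))
    x=(px[:,0]-K[0,2])/K[0,0]; y=(px[:,1]-K[1,2])/K[1,1]
    if cam=='wrist':
        r=np.hypot(x,y)+1e-12
        d=np.stack([x/r*np.sin(r),y/r*np.sin(r),np.cos(r)],1); M=T@c['T_tool_cam']
    else:
        d=np.stack([x,y,np.ones_like(x)],1); d/=np.linalg.norm(d,axis=1)[:,None]; M=np.linalg.inv(c['view'])
    return M[:3,3], d@M[:3,:3].T
def onz(cam,px,z,T=None):
    o,d=rays(cam,px,T); return o+d*((z-o[2])/d[:,2])[:,None]
def tri(obs):
    A=np.zeros((3,3));b=np.zeros(3)
    L=[]
    for cam,px,T in obs:
        o,d=rays(cam,px,T); d=d[0]; P=np.eye(3)-np.outer(d,d); A+=P;b+=P@o; L.append((o,d))
    p=np.linalg.solve(A,b)
    return p,[np.linalg.norm((np.eye(3)-np.outer(d,d))@(p-o)) for o,d in L]
def proj(cam,P,T=None):
    c=viewer.calibration(cam);K=c['K'];P=np.atleast_2d(P)
    M=c['view'] if cam!='wrist' else np.linalg.inv(T@c['T_tool_cam'])
    q=P@M[:3,:3].T+M[:3,3]
    if cam=='wrist':
        th=np.arctan2(np.hypot(q[:,0],q[:,1]),q[:,2]); r=np.hypot(q[:,0],q[:,1])+1e-12
        x=q[:,0]/r*th;y=q[:,1]/r*th
    else: x=q[:,0]/q[:,2];y=q[:,1]/q[:,2]
    return np.stack([K[0,0]*x+K[0,2],K[1,1]*y+K[1,2]],1)
def grab(cam,name=None):
    T=tool(); im=viewer.grab_frame(cam)
    if name: cv2.imwrite('pics/'+name+'.png',im[:,:,::-1])
    return T,im
def find(cam,target,n=9,cmin=.3):
    return [r for r in silhouettes(cam,target) if r['conf']>=cmin][:n]
def rel(pos,rpy=None,Rm=None):
    """shift in tool axes + rotvec from current pose to a world pose"""
    s=telemetry.get_state();T=tool(s)
    G=T[:3,:3] if rpy is None and Rm is None else (Rm if Rm is not None else R.from_euler('xyz',rpy).as_matrix())
    t=T[:3,:3].T@(np.asarray(pos)-T[:3,3]); r=R.from_matrix(T[:3,:3].T@G).as_rotvec()
    print('t',np.round(t,4),'r',np.round(r,4),'rows>=',np.round(max(np.linalg.norm(t)/.0625,np.degrees(np.linalg.norm(r))/10.7),1))
    return t,r
E
python3 - <<'E'
from h import *
for n in ['scrap_box','cover','cover_grip','tote','tote_handle','block_tray','gear_sample','bush_sample','wipe_bottle','oil_bottle','tote_stub_0','bench_stub_0']:
  for c in ['side','top']:
    if n in('scrap_box',) : pass
    for r in find(c,n):
        m=r['mask'].astype(np.uint8); q=cv2.minAreaRect(cv2.findNonZero(m)); print(n,c,round(r['conf'],2),np.round(r['pixel'],1),m.sum(),np.round(q[0],1),np.round(q[1],1),round(q[2],1))
E
```

```text
scrap_box side 0.95 [376.7 349.2] 11588 [379.5 360.5] [159.4  99.2] 56.0
scrap_box side 0.66 [385.4 202.2] 295 [383.3 202.9] [14.3 25. ] 16.7
scrap_box side 0.38 [264.4 246.5] 86 [264.  249.5] [ 9.2 12. ] 45.0
scrap_box top 0.74 [346.6 257.8] 106 [345.5 259.6] [15.4  6.8] 81.9
cover side 0.94 [370.6 337.2] 6946 [371.7 337.4] [85.  86.3] 60.9
cover top 0.74 [357.6 244.6] 1846 [349.7 248.1] [44.5 63.4] 84.8
cover top 0.69 [464.5 224.7] 4721 [466.  220.5] [71. 70.] 90.0
cover_grip side 0.83 [370.3 338.3] 6860 [370.9 337. ] [84.5 86.7] 59.7
cover_grip side 0.67 [346.5 210.6] 93 [347.5 211.5] [11.  9.] 90.0
cover_grip top 0.93 [467.8 221.3] 4783 [465.9 220.6] [73.3 68.3] 87.8
tote side 0.81 [289.4 271.5] 1935 [288.8 263.2] [65.  49.6] 60.3
tote top 0.92 [356.7 249.3] 1854 [349.6 248.6] [45.3 63.4] 84.3
tote_handle side 0.82 [283.7 268.5] 2186 [288.3 263.3] [66.1 50.6] 60.3
tote_handle top 0.95 [355.8 248.8] 1857 [349.2 248.2] [44.6 62.2] 83.7
gear_sample side 0.71 [356.7 229.9] 198 [359. 233.] [14. 16.] 90.0
gear_sample side 0.71 [317.7 230.7] 263 [314.4 229.8] [20.6 16.1] 63.4
gear_sampl
[... 812 characters left out ...]
.9] 14.0
tote_stub_0 side 0.66 [283.3 239.4] 74 [280.5 240.5] [ 8.5 12.7] 45.0
tote_stub_0 side 0.62 [295.3 263.9] 277 [293.3 260. ] [18.  16.6] 56.3
tote_stub_0 top 0.78 [328.7 245. ] 271 [328.5 243. ] [16. 17.] 90.0
tote_stub_0 top 0.71 [342.5 243. ] 96 [344. 242.] [14.  6.] 90.0
tote_stub_0 top 0.69 [329.8 261.9] 211 [331.  261.5] [15. 14.] 90.0
tote_stub_0 top 0.5 [346.1 257.3] 110 [347.2 258.1] [13.2 16.2] 41.6
bench_stub_0 side 0.82 [317.5 229.9] 244 [314.9 229.5] [20.9 15.4] 65.6
bench_stub_0 side 0.61 [328.4 246.6] 277 [324.  244.7] [20.5 16.4] 60.9
bench_stub_0 top 0.52 [347.4 207.1] 246 [347.5 208. ] [16. 15.] 90.0
bench_stub_0 top 0.5 [330.6 207. ] 214 [329.  206.5] [15. 14.] 90.0
```

```bash
python3 - <<'E'
import cv2
a=cv2.imread('pics/top0.png')[120:300,230:630]; cv2.imwrite('pics/top0z.png',cv2.resize(a,(800,360),interpolation=cv2.INTER_CUBIC))
a=cv2.imread('pics/side0.png')[130:400,180:480]; cv2.imwrite('pics/side0z.png',cv2.resize(a,(660,594),interpolation=cv2.INTER_CUBIC))
E
```

```text
(no output)
```

View pics/top0z.png

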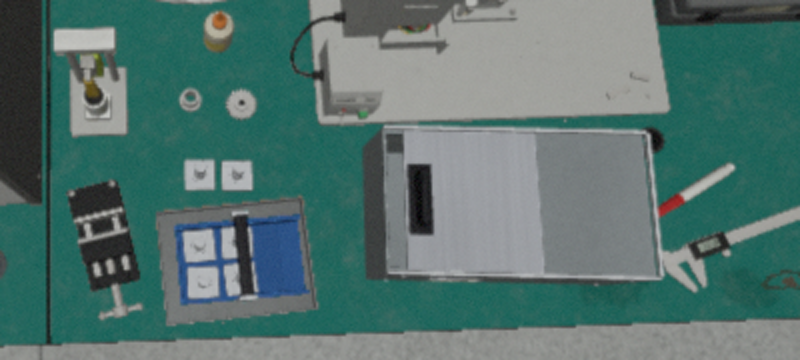

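View pics/side0z.png

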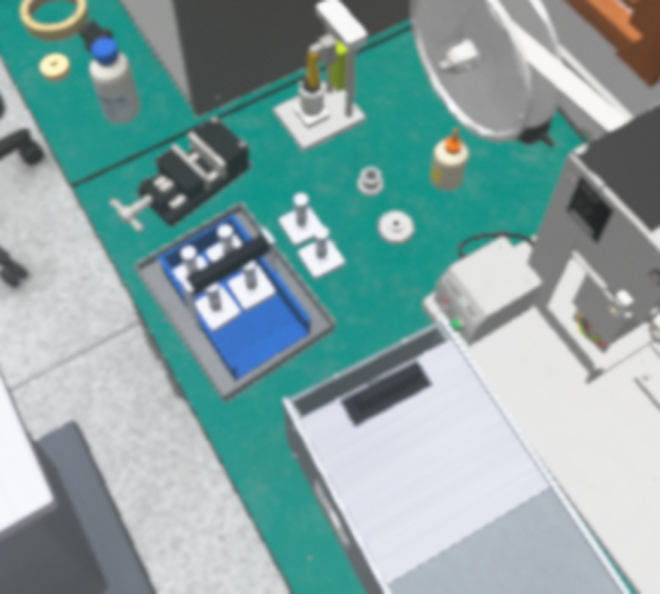

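```bash
python3 - <<'E'
from h import *
print('rib',onz('top',[[440.5,220]],.157))
Z=lambda x,y:[230+x/2,120+y/2]
print('box rails',onz('top',[Z(385,126),Z(650,130),Z(662,277),Z(387,277)],.129).round(3))
S=lambda x,y:[180+x/2.2,130+y/2.2]
print('rib tri',tri([('top',[440.5,220],None),('side',S(387,393),None)]))
print('cover edges',onz('top',[Z(405,200),Z(537,200)],.125).round(3))
print('handle',tri([('top',Z(244,256),None),('side',S(232,262),None)]))
print('handle ends',onz('top',[Z(240,213),Z(248,298)],.111).round(3))
print('tray corners',onz('top',[Z(157,213),Z(302,198),Z(317,306),Z(168,325)],.022).round(3))
print('bench stubs',onz('top',[Z(200,176),Z(237,176)],.035).round(3))
print('bottles',onz('top',[[218,252],[339,136]],.06).round(3), 'gear/bush',onz('top',[[350,172],[325,170]],.01).round(3))
rel([.42,0,.36],[np.pi,0,0])
E
```

```text
rib [[ 0.47813475 -0.27458687  0.157     ]]
box rails [[ 0.579 -0.246  0.129]
 [ 0.562 -0.582  0.129]
 [ 0.377 -0.568  0.129]
 [ 0.388 -0.232  0.129]]
rib tri (array([ 0.48415769, -0.28420509,  0.12658832]), [np.float64(0.001728236093612409), np.float64(0.001728236093612312)])
cover edges [[ 0.483 -0.264  0.125]
 [ 0.478 -0.429  0.125]]
handle (array([ 0.42589454, -0.06135183,  0.10260828]), [np.float64(0.0038233968962783425), np.float64(0.0038233968962783594)])
handle ends [[ 0.476 -0.058  0.111]
 [ 0.369 -0.062  0.111]]
tray corners [[ 0.492  0.05   0.022]
 [ 0.506 -0.151  0.022]
 [ 0.358 -0.162  0.022]
 [ 0.34   0.04   0.022]]
bench stubs [[ 0.539 -0.011  0.035]
 [ 0.537 -0.062  0.035]]
bottles [[ 0.427  0.29   0.06 ]
 [ 0.738 -0.043  0.06 ]] gear/bush [[ 0.647 -0.073  0.01 ]
 [ 0.655 -0.001  0.01 ]]
t [-0.4057  0.3844 -0.1067] r [0.000e+00 1.000e-04 1.156e+00] rows>= 9.1
```

```bash
python3 - <<'E'
from h import *
rel([.40,0.05,.36],[np.pi,0,1.53])
E
```

```text
t [-0.368   0.346  -0.1067] r [-0.     0.    -0.374] rows>= 8.3
```

```bash
python3 -m handwheel '[{"tz":-0.1,"grip":1},{"tx":-0.05,"ty":0.08,"tz":-0.107,"rz":-0.1},{"tx":-0.1,"ty":0.14,"tz":-0.107,"rz":-0.2},{"tx":-0.15,"ty":0.19,"tz":-0.107,"rz":-0.3},{"tx":-0.2,"ty":0.23,"tz":-0.107,"rz":-0.374},{"tx":-0.25,"ty":0.27,"tz":-0.107,"rz":-0.374},{"tx":-0.3,"ty":0.31,"tz":-0.107,"rz":-0.374},{"tx":-0.34,"ty":0.33,"tz":-0.107,"rz":-0.374},{"tx":-0.368,"ty":0.346,"tz":-0.107,"rz":-0.374},{"tx":-0.368,"ty":0.346,"tz":-0.107,"rz":-0.374}]'
python3 - <<'E'
from h import *
print(telemetry.get_state()['joints'].round(3))
rel([.46,-.22,.36],[np.pi,0,1.53])
grab('wrist','w1')
E
```

```text
[ 0.95   0.181  1.607 -0.     1.354 -0.206]
t [-0.591   0.5097 -0.1067] r [-0.     0.    -0.374] rows>= 12.6schema error: expected keys tx, ty, tz, rx, ry, rz, grip
```

View pics/w1.png

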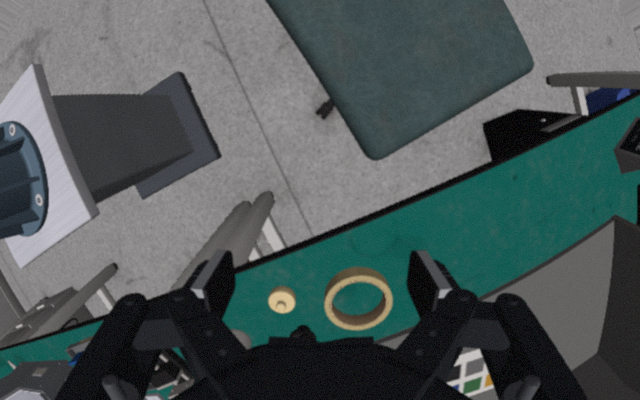

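```bash
python3 -m handwheel '[{"tx":0,"ty":0,"tz":-0.1,"rx":0,"ry":0,"rz":0,"grip":1},{"tx":-0.05,"ty":0.08,"tz":-0.107,"rx":0,"ry":0,"rz":-0.1,"grip":1},{"tx":-0.1,"ty":0.14,"tz":-0.107,"rx":0,"ry":0,"rz":-0.2,"grip":1},{"tx":-0.15,"ty":0.19,"tz":-0.107,"rx":0,"ry":0,"rz":-0.3,"grip":1},{"tx":-0.2,"ty":0.23,"tz":-0.107,"rx":0,"ry":0,"rz":-0.374,"grip":1},{"tx":-0.25,"ty":0.27,"tz":-0.107,"rx":0,"ry":0,"rz":-0.374,"grip":1},{"tx":-0.3,"ty":0.31,"tz":-0.107,"rx":0,"ry":0,"rz":-0.374,"grip":1},{"tx":-0.34,"ty":0.33,"tz":-0.107,"rx":0,"ry":0,"rz":-0.374,"grip":1},{"tx":-0.368,"ty":0.346,"tz":-0.107,"rx":0,"ry":0,"rz":-0.374,"grip":1},{"tx":-0.368,"ty":0.346,"tz":-0.107,"rx":0,"ry":0,"rz":-0.374,"grip":1}]'
python3 - <<'E'
from h import *
print(telemetry.get_state()['joints'].round(3))
rel([.46,-.22,.36],[np.pi,0,1.53])
grab('wrist','w2')
E
```

```text
clock: 2.65
position: [0.4003, 0.0468, 0.3605]
eef_rot: [3.141, 0.001, 1.525]
ft_force: [0.1, 0.4, 0.6]
width: 0.0857
[-1.800e-01 -3.030e-01  1.852e+00 -1.000e-03  1.592e+00 -1.705e+00]
t [-0.2638  0.0718  0.0007] r [ 0.0006  0.0008 -0.005 ] rows>= 4.4
```

View pics/w2.png

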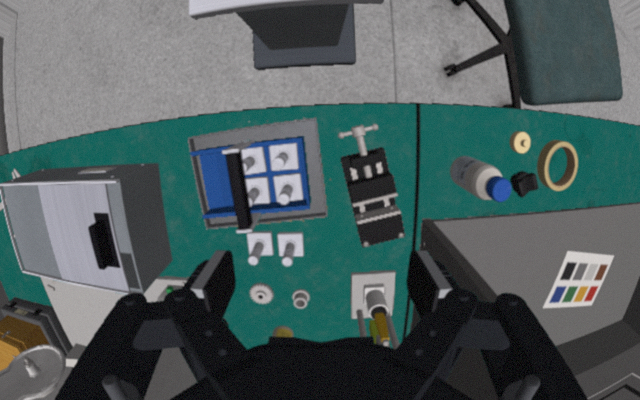

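```bash
python3 -m handwheel '[{"tx":-0.06,"ty":0.02,"tz":0,"rx":0,"ry":0,"rz":0,"grip":1},{"tx":-0.12,"ty":0.035,"tz":0,"rx":0,"ry":0,"rz":0,"grip":1},{"tx":-0.18,"ty":0.05,"tz":0,"rx":0,"ry":0,"rz":0,"grip":1},{"tx":-0.23,"ty":0.065,"tz":0,"rx":0,"ry":0,"rz":0,"grip":1},{"tx":-0.264,"ty":0.072,"tz":0,"rx":0,"ry":0,"rz":0,"grip":1},{"tx":-0.264,"ty":0.072,"tz":0,"rx":0,"ry":0,"rz":0,"grip":1}]'
python3 - <<'E'
from h import *
print(telemetry.get_state()['joints'].round(3))
grab('wrist','w3')
E
```

```text
clock: 3.45
position: [0.4606, -0.2221, 0.3602]
eef_rot: [-3.141, 0.001, 1.523]
ft_force: [-0.5, -0.2, -0.6]
width: 0.0859
[-6.810e-01 -3.500e-02  1.623e+00 -1.000e-03  1.554e+00 -2.204e+00]
```

View pics/w3.png

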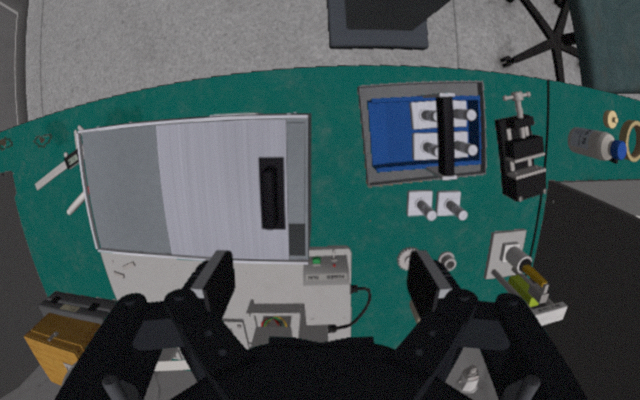

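```bash
python3 - <<'E'
import cv2
a=cv2.imread('pics/w3.png')[100:270,70:330]; cv2.imwrite('pics/w3z.png',cv2.resize(a,(780,510),interpolation=cv2.INTER_CUBIC))
a=cv2.imread('pics/top0.png')[175:265,410:570]; cv2.imwrite('pics/top0y.png',cv2.resize(a,(800,450),interpolation=cv2.INTER_CUBIC))
E
```

```text
(no output)
```

View pics/w3z.png

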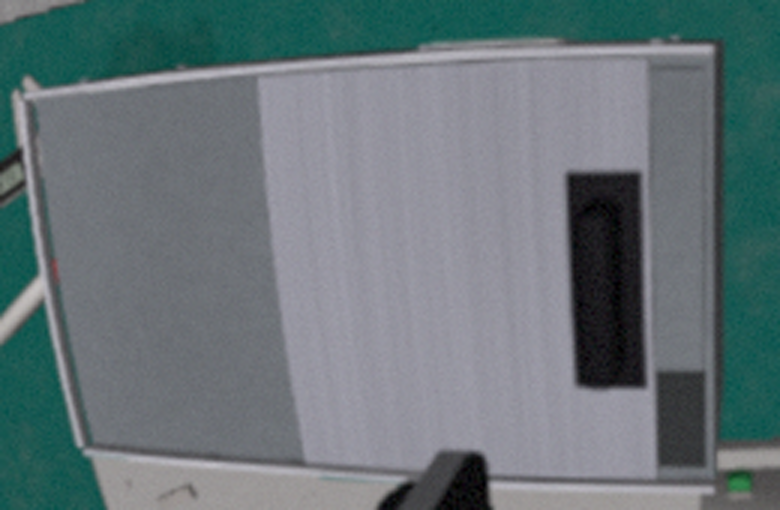

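View pics/top0y.png

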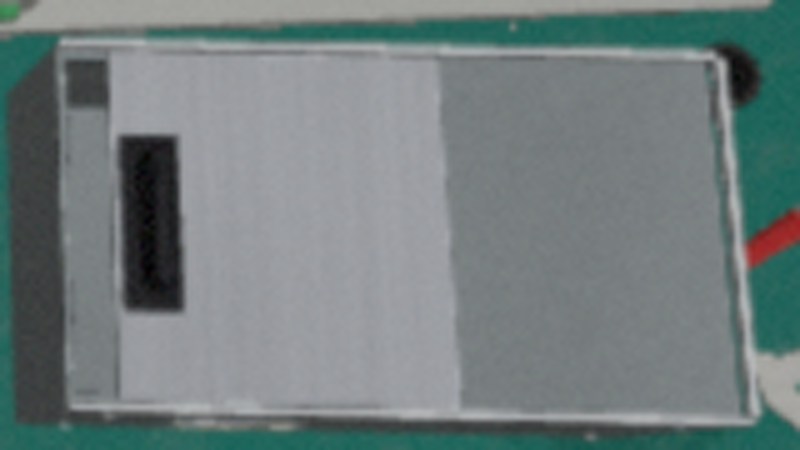

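```bash
python3 - <<'E'
from h import *
T=tool()
W=lambda x,y:[70+x/3,100+y/3]; P=lambda x,y:[410+x/5,175+y/5]
print(tri([('wrist',W(601,285),T),('top',P(150,222),None)]))
print('base plate w',onz('wrist',[W(568,173),W(640,173),W(645,387),W(577,387)],.13,T).round(3))
print('base plate t',onz('top',[P(119,135),P(177,135),P(184,311),P(124,313)],.13).round(3))
print('rib top w',onz('wrist',[W(580,205),W(620,205),W(622,380)],.157,T).round(3))
print('rib top t',onz('top',[P(150,222)],.157).round(3))
print('rails w',onz('wrist',[W(715,45),W(715,487),W(85,450),W(25,95)],.129,T).round(3))
print('rails t',onz('top',[P(60,40),P(68,409),P(757,420),P(725,52)],.129).round(3))
print('cover edge w',onz('wrist',[W(648,60),W(655,475),W(260,80),W(303,462)],.125,T).round(3))
print('cover edge t',onz('top',[P(108,52),P(118,400),P(460,410),P(437,60)],.125).round(3))
E
```

```text
(array([ 0.48388938, -0.28202883,  0.13040508]), [np.float64(0.0006459829675811698), np.float64(0.0006459829675812198)])
base plate w [[ 0.439 -0.292  0.13 ]
 [ 0.441 -0.264  0.13 ]
 [ 0.529 -0.269  0.13 ]
 [ 0.528 -0.297  0.13 ]]
base plate t [[ 0.528 -0.27   0.13 ]
 [ 0.527 -0.299  0.13 ]
 [ 0.439 -0.294  0.13 ]
 [ 0.439 -0.264  0.13 ]]
rib top w [[ 0.447 -0.283  0.157]
 [ 0.448 -0.268  0.157]
 [ 0.514 -0.273  0.157]]
rib top t [[ 0.48  -0.274  0.157]]
rails w [[ 0.394 -0.232  0.129]
 [ 0.577 -0.243  0.129]
 [ 0.559 -0.573  0.129]
 [ 0.376 -0.562  0.129]]
rails t [[ 0.579 -0.245  0.129]
 [ 0.393 -0.233  0.129]
 [ 0.376 -0.569  0.129]
 [ 0.561 -0.582  0.129]]
cover edge w [[ 0.398 -0.258  0.125]
 [ 0.572 -0.269  0.125]
 [ 0.389 -0.424  0.125]
 [ 0.564 -0.436  0.125]]
cover edge t [[ 0.573 -0.27   0.125]
 [ 0.396 -0.259  0.125]
 [ 0.386 -0.426  0.125]
 [ 0.562 -0.437  0.125]]
```

```bash
python3 - <<'E'
from h import *
rel([.482,-.279,.157],[np.pi,0,1.518])
E
```

```text
t [-0.0571  0.0242  0.2034] r [-0.0002  0.0004  0.006 ] rows>= 3.4
```

```bash
python3 -m handwheel '[{"tx":-0.03,"ty":0.012,"tz":0.04,"rx":0,"ry":0,"rz":0,"grip":1},{"tx":-0.057,"ty":0.024,"tz":0.08,"rx":0,"ry":0,"rz":0.006,"grip":1},{"tx":-0.057,"ty":0.024,"tz":0.13,"rx":0,"ry":0,"rz":0.006,"grip":1},{"tx":-0.057,"ty":0.024,"tz":0.17,"rx":0,"ry":0,"rz":0.006,"grip":1},{"tx":-0.057,"ty":0.024,"tz":0.19,"rx":0,"ry":0,"rz":0.006,"grip":1},{"tx":-0.057,"ty":0.024,"tz":0.2,"rx":0,"ry":0,"rz":0.006,"grip":1},{"tx":-0.057,"ty":0.024,"tz":0.203,"rx":0,"ry":0,"rz":0.006,"grip":1},{"tx":-0.057,"ty":0.024,"tz":0.203,"rx":0,"ry":0,"rz":0.006,"grip":0.5},{"tx":-0.057,"ty":0.024,"tz":0.203,"rx":0,"ry":0,"rz":0.006,"grip":0}]' 40
python3 -m handwheel '[{"tx":0,"ty":0,"tz":0,"rx":0,"ry":0,"rz":0,"grip":0},{"tx":0,"ty":0,"tz":0,"rx":0,"ry":0,"rz":0,"grip":0},{"tx":0,"ty":0,"tz":0,"rx":0,"ry":0,"rz":0,"grip":0},{"tx":0,"ty":0,"tz":0,"rx":0,"ry":0,"rz":0,"grip":0}]'
python3 - <<'E'
from h import *
grab('wrist','w4')
E
```

```text
clock: 4.62
position: [0.4823, -0.2792, 0.1585]
eef_rot: [3.14, 0.002, 1.518]
ft_force: [-0.7, -0.2, 0.3]
width: 0.0514
clock: 5.12
position: [0.4826, -0.2797, 0.1593]
eef_rot: [3.139, 0.003, 1.518]
ft_force: [-0.9, -0.7, 4.9]
width: 0.0132
```

View pics/w4.png

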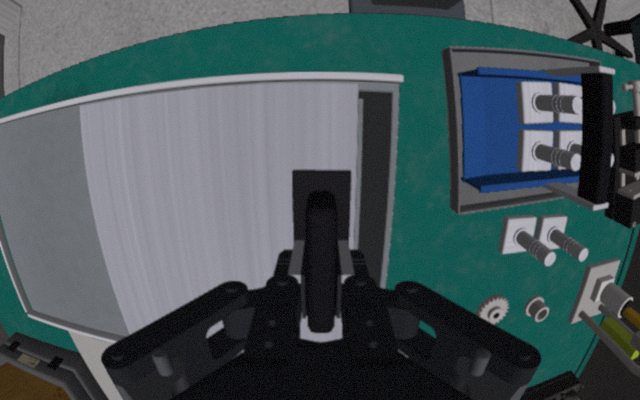

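```bash
python3 -m handwheel '[{"tx":-0.02,"ty":0,"tz":0,"rx":0,"ry":0,"rz":0,"grip":0},{"tx":-0.04,"ty":0,"tz":0,"rx":0,"ry":0,"rz":0,"grip":0},{"tx":-0.06,"ty":0,"tz":0,"rx":0,"ry":0,"rz":0,"grip":0},{"tx":-0.08,"ty":0,"tz":0,"rx":0,"ry":0,"rz":0,"grip":0},{"tx":-0.1,"ty":0,"tz":0,"rx":0,"ry":0,"rz":0,"grip":0},{"tx":-0.115,"ty":0,"tz":0,"rx":0,"ry":0,"rz":0,"grip":0},{"tx":-0.127,"ty":0,"tz":0,"rx":0,"ry":0,"rz":0,"grip":0},{"tx":-0.135,"ty":0,"tz":0,"rx":0,"ry":0,"rz":0,"grip":0},{"tx":-0.135,"ty":0,"tz":0,"rx":0,"ry":0,"rz":0,"grip":0}]'
python3 -m handwheel '[{"tx":-0.003,"ty":0,"tz":0,"rx":0,"ry":0,"rz":0,"grip":0},{"tx":-0.006,"ty":0,"tz":0,"rx":0,"ry":0,"rz":0,"grip":0},{"tx":-0.006,"ty":0,"tz":0,"rx":0,"ry":0,"rz":0,"grip":0}]'
```

```text
clock: 6.3
position: [0.4749, -0.4154, 0.1594]
eef_rot: [3.14, 0.003, 1.517]
ft_force: [-4.6, -1.5, 0.2]
width: 0.0133
clock: 6.68
position: [0.4746, -0.4214, 0.1594]
eef_rot: [3.14, 0.004, 1.518]
ft_force: [-4.8, 0.2, 1.6]
width: 0.013
```

```bash
python3 -m handwheel '[{"tx":-0.003,"ty":0,"tz":0,"rx":0,"ry":0,"rz":0,"grip":0},{"tx":-0.003,"ty":0,"tz":0,"rx":0,"ry":0,"rz":0,"grip":0}]'
python3 -m handwheel '[{"tx":-0.003,"ty":0,"tz":0,"rx":0,"ry":0,"rz":0,"grip":0},{"tx":-0.003,"ty":0,"tz":0,"rx":0,"ry":0,"rz":0,"grip":0}]'
python3 - <<'E'
from h import *
grab('wrist','w5');grab('top','t5')
E
```

```text
clock: 6.92
position: [0.4745, -0.4225, 0.1594]
eef_rot: [3.141, 0.0, 1.518]
ft_force: [-5.8, 7.5, 5.7]
width: 0.0132
clock: 7.18
position: [0.4746, -0.4226, 0.1593]
eef_rot: [-3.141, -0.005, 1.519]
ft_force: [-6.3, 12.1, 7.6]
width: 0.0133
```

View pics/w5.png

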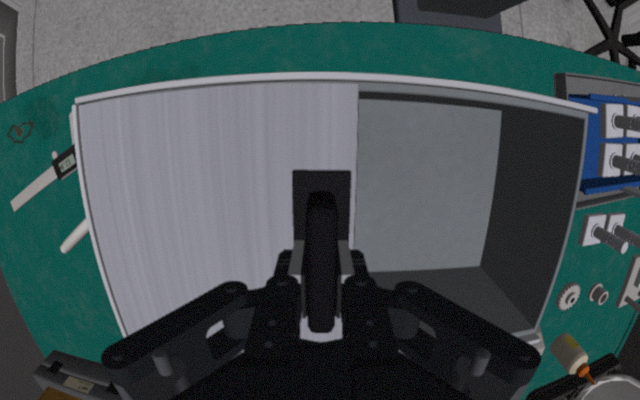

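```bash
python3 -m handwheel '[{"tx":0.001,"ty":0,"tz":0,"rx":0,"ry":0,"rz":0,"grip":1},{"tx":0.001,"ty":0,"tz":0,"rx":0,"ry":0,"rz":0,"grip":1},{"tx":0.001,"ty":0,"tz":0,"rx":0,"ry":0,"rz":0,"grip":1},{"tx":0.001,"ty":0,"tz":-0.04,"rx":0,"ry":0,"rz":0,"grip":1},{"tx":0.001,"ty":0,"tz":-0.09,"rx":0,"ry":0,"rz":0,"grip":1},{"tx":0.05,"ty":0,"tz":-0.14,"rx":0,"ry":0,"rz":0,"grip":1},{"tx":0.1,"ty":0,"tz":-0.17,"rx":0,"ry":0,"rz":0,"grip":1},{"tx":0.13,"ty":0,"tz":-0.17,"rx":0,"ry":0,"rz":0,"grip":1}]'
python3 -m handwheel '[{"tx":0,"ty":0,"tz":0,"rx":0,"ry":0.18,"rz":0,"grip":1},{"tx":0,"ty":0,"tz":0,"rx":0,"ry":0.36,"rz":0,"grip":1},{"tx":0,"ty":0,"tz":0,"rx":0,"ry":0.54,"rz":0,"grip":1},{"tx":0,"ty":0,"tz":0,"rx":0,"ry":0.72,"rz":0,"grip":1},{"tx":0,"ty":0,"tz":0,"rx":0,"ry":0.9,"rz":0,"grip":1},{"tx":0,"ty":0,"tz":0,"rx":0,"ry":1.05,"rz":0,"grip":1},{"tx":0,"ty":0,"tz":0,"rx":0,"ry":1.05,"rz":0,"grip":1},{"tx":0,"ty":0,"tz":0,"rx":0,"ry":1.05,"rz":0,"grip":1}]'
python3 - <<'E'
from h import *
s=telemetry.get_state();print(s['joints'].round(3)); print(tool(s).round(3))
grab('top','t6');grab('wrist','w6')
E
```

```text
clock: 8.28
position: [0.4827, -0.2929, 0.3342]
eef_rot: [3.137, -0.0, 1.52]
ft_force: [0.4, 0.3, -0.4]
width: 0.0854
clock: 9.28
position: [0.483, -0.2931, 0.3345]
eef_rot: [3.13, -1.047, 1.53]
ft_force: [-0.0, 0.8, 0.5]
width: 0.0853
[-1.028  0.558  1.245  0.641  2.191 -2.411]
[[ 0.02   0.999  0.047  0.483]
 [ 0.5   -0.051  0.865 -0.293]
 [ 0.866  0.006 -0.5    0.335]
 [ 0.     0.     0.     1.   ]]
```

View pics/t6.png

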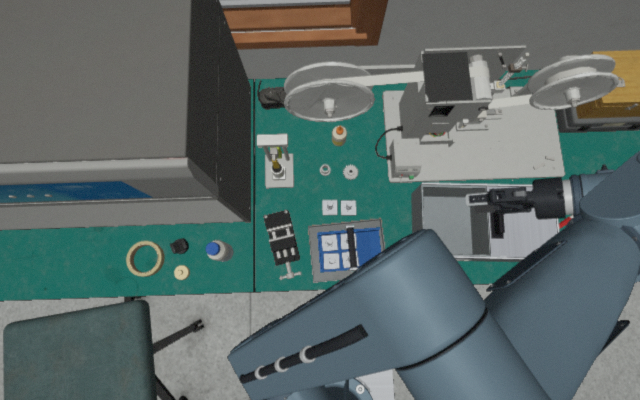

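```bash
python3 -m handwheel '[{"tx":0,"ty":0,"tz":0,"rx":0,"ry":-0.18,"rz":0,"grip":1},{"tx":0,"ty":0,"tz":0,"rx":0,"ry":-0.36,"rz":0,"grip":1},{"tx":0,"ty":0,"tz":0,"rx":0,"ry":-0.54,"rz":0,"grip":1},{"tx":0,"ty":0,"tz":0,"rx":0,"ry":-0.72,"rz":0,"grip":1},{"tx":0,"ty":0,"tz":0,"rx":0,"ry":-0.9,"rz":0,"grip":1},{"tx":0,"ty":0,"tz":0,"rx":0,"ry":-1.05,"rz":0,"grip":1},{"tx":0,"ty":0,"tz":0,"rx":0,"ry":-1.05,"rz":0,"grip":1}]'
python3 -m handwheel '[{"tx":0.06,"ty":-0.02,"tz":0,"rx":0,"ry":0,"rz":0,"grip":1},{"tx":0.12,"ty":-0.04,"tz":0,"rx":0,"ry":0,"rz":0,"grip":1},{"tx":0.18,"ty":-0.06,"tz":0,"rx":0,"ry":0,"rz":0,"grip":1},{"tx":0.23,"ty":-0.08,"tz":0,"rx":0,"ry":0,"rz":0,"grip":1},{"tx":0.23,"ty":-0.08,"tz":0,"rx":0,"ry":0,"rz":0,"grip":1},{"tx":0.23,"ty":-0.08,"tz":0,"rx":0,"ry":0,"rz":0,"grip":1}]'
python3 - <<'E'
from h import *
s=telemetry.get_state();print(s['joints'].round(3),s['eef_rot'].round(3))
T,im=grab('wrist','w7'); np.save('T7.npy',T)
cv2.imwrite('pics/w7z.png',cv2.resize(im[50:290,200:440,::-1],(600,600),interpolation=cv2.INTER_CUBIC))
E
```

```text
clock: 10.25
position: [0.484, -0.2903, 0.3386]
eef_rot: [3.131, 0.007, 1.525]
ft_force: [0.3, 0.3, -0.5]
width: 0.0852
clock: 11.0
position: [0.4149, -0.0573, 0.3367]
eef_rot: [3.129, 0.007, 1.526]
ft_force: [-0.3, 0.5, 1.0]
width: 0.0854
[-0.421 -0.261  1.867 -0.002  1.522 -1.946] [3.129 0.007 1.526]
```

View pics/w7z.png

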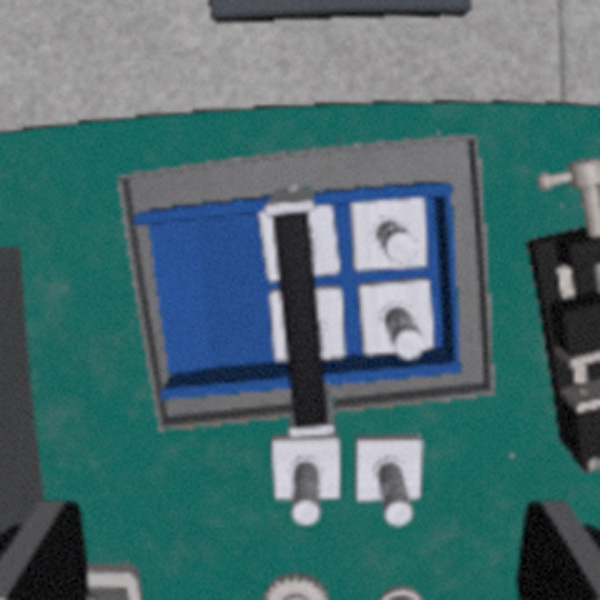

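```bash
python3 - <<'E'
from h import *
T=np.load('T7.npy')
W=lambda x,y:[200+x/2.5,50+y/2.5]; Z=lambda x,y:[230+x/2,120+y/2]
print(tri([('wrist',W(301.5,318),T),('top',Z(244,255.5),None)]))
h=onz('wrist',[W(292,205),W(311,430)],.114,T);print('handle',h.round(3),h.mean(0).round(3))
h=onz('top',[Z(239.5,213),Z(248.5,298)],.114);print('handle t',h.round(3),h.mean(0).round(3))
h=onz('wrist',[W(123,176),W(475,136),W(492,392),W(160,430)],.022,T);print('tray',h.round(3),h.mean(0).round(3))
h=onz('wrist',[W(137,212),W(450,185),W(461,370),W(163,398)],.045,T);print('tote',h.round(3),h.mean(0).round(3))
h=onz('wrist',[W(306,512),W(398,513)],.07,T);print('bench stub tops',h.round(3))
h=onz('wrist',[W(306,468),W(390,468)],.012,T);print('bench stub feet',h.round(3))
E
```

```text
(array([ 0.42216135, -0.06009231,  0.11012433]), [np.float64(2.504141003272827e-05), np.float64(2.504141003275874e-05)])
handle [[ 0.37  -0.062  0.114]
 [ 0.476 -0.058  0.114]] [ 0.423 -0.06   0.114]
handle t [[ 0.476 -0.057  0.114]
 [ 0.369 -0.063  0.114]] [ 0.422 -0.06   0.114]
tray [[ 0.355 -0.159  0.022]
 [ 0.342  0.04   0.022]
 [ 0.493  0.051  0.022]
 [ 0.509 -0.151  0.022]] [ 0.425 -0.055  0.022]
tote [[ 0.374 -0.147  0.045]
 [ 0.368  0.021  0.045]
 [ 0.471  0.027  0.045]
 [ 0.481 -0.142  0.045]] [ 0.424 -0.06   0.045]
bench stub tops [[ 0.543 -0.063  0.07 ]
 [ 0.546 -0.012  0.07 ]]
bench stub feet [[ 0.542 -0.064  0.012]
 [ 0.545 -0.011  0.012]]
```

```bash
python3 - <<'E'
from h import *
rel([.4225,-.06,.108],[np.pi,0,1.618])
E
```

```text
t [-2.000e-04  5.000e-03  2.285e-01] r [ 0.0112  0.0078 -0.0934] rows>= 3.7
```

```bash
python3 -m handwheel '[{"tx":0,"ty":0.003,"tz":0.05,"rx":0.011,"ry":0.008,"rz":-0.093,"grip":1},{"tx":0,"ty":0.005,"tz":0.1,"rx":0.011,"ry":0.008,"rz":-0.093,"grip":1},{"tx":0,"ty":0.005,"tz":0.14,"rx":0.011,"ry":0.008,"rz":-0.093,"grip":1},{"tx":0,"ty":0.005,"tz":0.16,"rx":0.011,"ry":0.008,"rz":-0.093,"grip":1},{"tx":0,"ty":0.005,"tz":0.16,"rx":0.011,"ry":0.008,"rz":-0.093,"grip":1}]'
python3 - <<'E'
from h import *
rel([.4225,-.06,.108],[np.pi,0,1.618])
T,im=grab('wrist','w8')
E
```

```text
clock: 11.68
position: [0.4209, -0.0601, 0.1749]
eef_rot: [-3.138, -0.002, 1.615]
ft_force: [-1.4, 0.0, -0.9]
width: 0.0853
t [-0.0002  0.0018  0.0669] r [-0.0038 -0.0025 -0.0027] rows>= 1.1
```

View pics/w8.png

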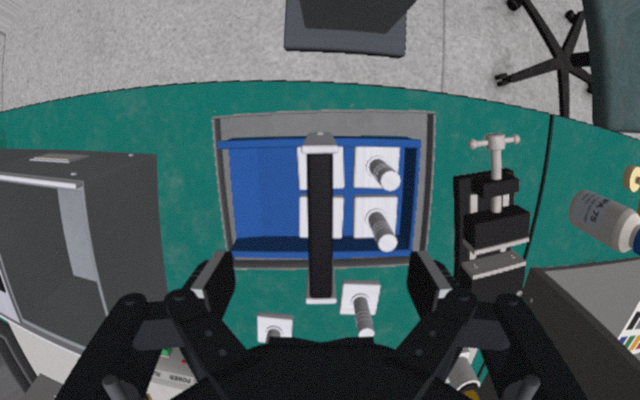

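```bash
python3 -m handwheel '[{"tx":0,"ty":0.002,"tz":0.03,"rx":-0.003,"ry":-0.002,"rz":-0.002,"grip":1},{"tx":0,"ty":0.002,"tz":0.055,"rx":-0.003,"ry":-0.002,"rz":-0.002,"grip":1},{"tx":0,"ty":0.002,"tz":0.067,"rx":-0.003,"ry":-0.002,"rz":-0.002,"grip":1},{"tx":0,"ty":0.002,"tz":0.067,"rx":-0.003,"ry":-0.002,"rz":-0.002,"grip":1},{"tx":0,"ty":0.002,"tz":0.067,"rx":-0.003,"ry":-0.002,"rz":-0.002,"grip":0.4},{"tx":0,"ty":0.002,"tz":0.067,"rx":-0.003,"ry":-0.002,"rz":-0.002,"grip":0.1},{"tx":0,"ty":0.002,"tz":0.067,"rx":-0.003,"ry":-0.002,"rz":-0.002,"grip":0},{"tx":0,"ty":0.002,"tz":0.067,"rx":-0.003,"ry":-0.002,"rz":-0.002,"grip":0},{"tx":0,"ty":0.002,"tz":0.067,"rx":-0.003,"ry":-0.002,"rz":-0.002,"grip":0},{"tx":0,"ty":0.002,"tz":0.067,"rx":-0.003,"ry":-0.002,"rz":-0.002,"grip":0}]' 100
python3 -m handwheel '[{"tx":0,"ty":0,"tz":-0.005,"rx":0,"ry":0,"rz":0,"grip":0},{"tx":0,"ty":0,"tz":-0.015,"rx":0,"ry":0,"rz":0,"grip":0},{"tx":0,"ty":0,"tz":-0.03,"rx":0,"ry":0,"rz":0,"grip":0},{"tx":0,"ty":0,"tz":-0.04,"rx":0,"ry":0,"rz":0,"grip":0},{"tx":0,"ty":0,"tz":-0.04,"rx":0,"ry":0,"rz":0,"grip":0}]' 100
python3 - <<'E'
from h import *
T,im=grab('wrist','w9');T,im=grab('side','s9')
cv2.imwrite('pics/s9z.png',cv2.resize(im[130:330,180:420,::-1],(720,600),interpolation=cv2.INTER_CUBIC))
E
```

```text
clock: 12.98
position: [0.424, -0.0602, 0.1098]
eef_rot: [3.139, 0.001, 1.618]
ft_force: [-2.0, 0.2, 5.5]
width: 0.0143
clock: 13.6
position: [0.4247, -0.0605, 0.1511]
eef_rot: [3.137, 0.002, 1.618]
ft_force: [-0.4, -0.4, -5.6]
width: 0.0142
```

View pics/w9.png

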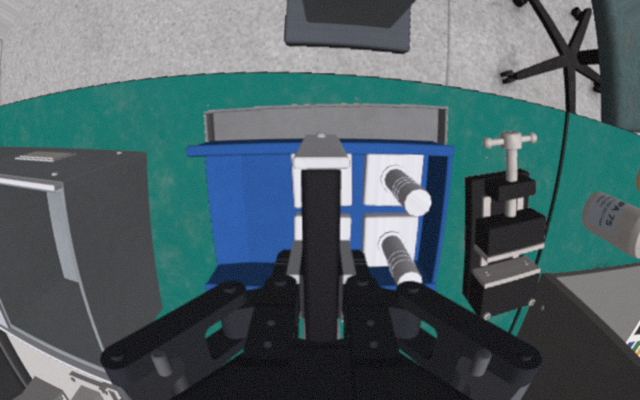

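View pics/s9z.png

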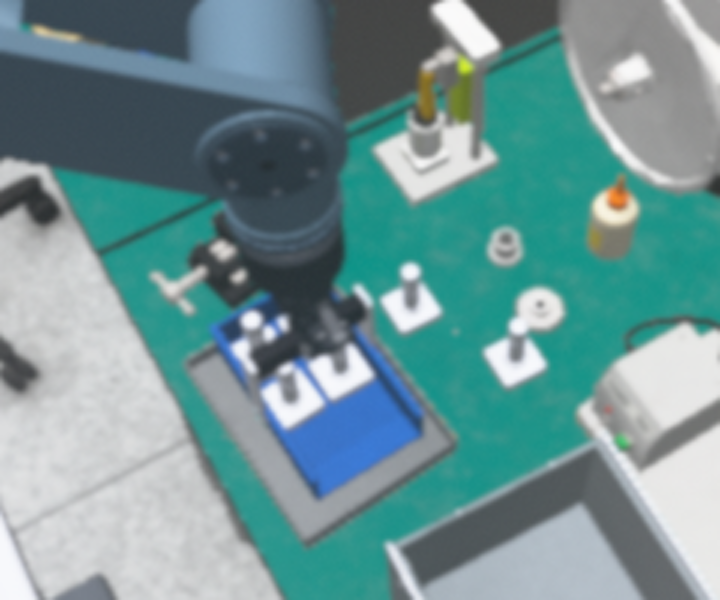

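```bash
python3 -m handwheel '[{"tx":0,"ty":0,"tz":-0.01,"rx":0,"ry":0,"rz":0,"grip":0},{"tx":0,"ty":0,"tz":-0.03,"rx":0,"ry":0,"rz":0,"grip":0},{"tx":0,"ty":0,"tz":-0.06,"rx":0,"ry":0,"rz":0,"grip":0},{"tx":0,"ty":0,"tz":-0.09,"rx":0,"ry":0,"rz":0,"grip":0},{"tx":0,"ty":0,"tz":-0.12,"rx":0,"ry":0,"rz":0,"grip":0},{"tx":0,"ty":0,"tz":-0.15,"rx":0,"ry":0,"rz":0,"grip":0},{"tx":0,"ty":0,"tz":-0.165,"rx":0,"ry":0,"rz":0,"grip":0},{"tx":0,"ty":0,"tz":-0.17,"rx":0,"ry":0,"rz":0,"grip":0},{"tx":0,"ty":0,"tz":-0.17,"rx":0,"ry":0,"rz":0,"grip":0}]'
python3 - <<'E'
from h import *
rel([.4805,-.314,.32],[np.pi,0,1.518])
E
```

```text
clock: 14.82
position: [0.4231, -0.0598, 0.3191]
eef_rot: [3.14, 0.001, 1.618]
ft_force: [-0.1, 0.1, -5.7]
width: 0.0142
t [-0.2566  0.0453 -0.0006] r [0.0013 0.0008 0.0999] rows>= 4.2
```

```bash
python3 -m handwheel '[{"tx":-0.01,"ty":0.002,"tz":0,"rx":0,"ry":0,"rz":0.01,"grip":0},{"tx":-0.03,"ty":0.006,"tz":0,"rx":0,"ry":0,"rz":0.02,"grip":0},{"tx":-0.06,"ty":0.012,"tz":0,"rx":0,"ry":0,"rz":0.03,"grip":0},{"tx":-0.095,"ty":0.018,"tz":0,"rx":0,"ry":0,"rz":0.045,"grip":0},{"tx":-0.13,"ty":0.024,"tz":0,"rx":0,"ry":0,"rz":0.06,"grip":0},{"tx":-0.165,"ty":0.03,"tz":0,"rx":0,"ry":0,"rz":0.075,"grip":0},{"tx":-0.2,"ty":0.036,"tz":0,"rx":0,"ry":0,"rz":0.09,"grip":0},{"tx":-0.23,"ty":0.041,"tz":0,"rx":0,"ry":0,"rz":0.1,"grip":0},{"tx":-0.248,"ty":0.044,"tz":0,"rx":0,"ry":0,"rz":0.1,"grip":0},{"tx":-0.257,"ty":0.045,"tz":0,"rx":0,"ry":0,"rz":0.1,"grip":0}]'
python3 -m handwheel '[{"tx":0,"ty":0,"tz":0.01,"rx":0,"ry":0,"rz":0,"grip":0},{"tx":0,"ty":0,"tz":0.025,"rx":0,"ry":0,"rz":0,"grip":0},{"tx":0,"ty":0,"tz":0.035,"rx":0,"ry":0,"rz":0,"grip":0},{"tx":0,"ty":0,"tz":0.04,"rx":0,"ry":0,"rz":0,"grip":0},{"tx":0,"ty":0,"tz":0.04,"rx":0,"ry":0,"rz":0,"grip":0}]'
python3 - <<'E'
from h import *
T,im=grab('wrist','w10');T,im=grab('side','s10')
rel([.4805,-.314,.28],[np.pi,0,1.518])
E
```

```text
clock: 16.08
position: [0.4799, -0.3157, 0.3186]
eef_rot: [3.141, -0.0, 1.517]
ft_force: [0.7, 0.6, -5.1]
width: 0.0143
clock: 16.7
position: [0.4798, -0.3153, 0.2782]
eef_rot: [-3.141, -0.001, 1.517]
ft_force: [0.5, -0.4, -5.4]
width: 0.0143
t [ 0.0018  0.0003 -0.0009] r [ 0.0009  0.0003 -0.0011] rows>= 0.0
```

View pics/w10.png

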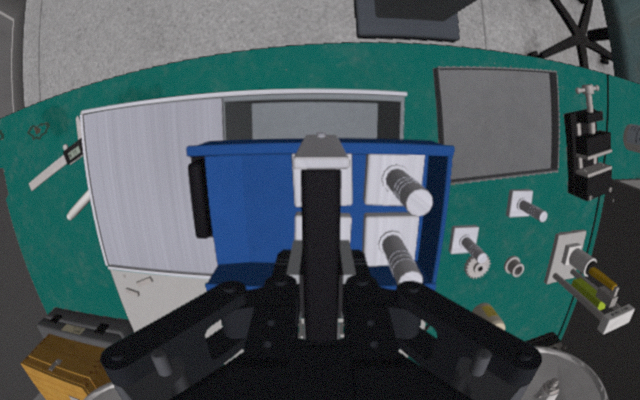

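View pics/s10.png

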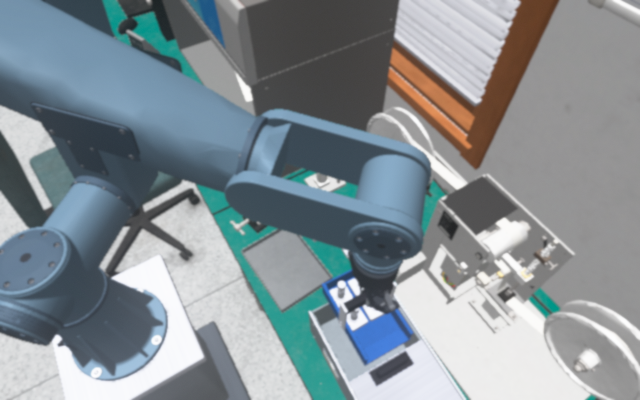

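```bash
python3 -m handwheel '[{"tx":0.003,"ty":0,"tz":0,"rx":0,"ry":0.1,"rz":0,"grip":0},{"tx":0.008,"ty":0,"tz":0,"rx":0,"ry":0.22,"rz":0,"grip":0},{"tx":0.014,"ty":0,"tz":0,"rx":0,"ry":0.34,"rz":0,"grip":0},{"tx":0.018,"ty":0,"tz":0,"rx":0,"ry":0.44,"rz":0,"grip":0},{"tx":0.02,"ty":0,"tz":0,"rx":0,"ry":0.54,"rz":0,"grip":0},{"tx":0.02,"ty":0,"tz":0,"rx":0,"ry":0.6,"rz":0,"grip":0},{"tx":0.02,"ty":0,"tz":0,"rx":0,"ry":0.64,"rz":0,"grip":0},{"tx":0.02,"ty":0,"tz":0,"rx":0,"ry":0.68,"rz":0,"grip":0},{"tx":0.02,"ty":0,"tz":0,"rx":0,"ry":0.68,"rz":0,"grip":0},{"tx":0.02,"ty":0,"tz":0,"rx":0,"ry":0.68,"rz":0,"grip":0}]'
python3 - <<'E'
from h import *
T,im=grab('side','s11');T,im=grab('wrist','w11')
cv2.imwrite('pics/s11z.png',cv2.resize(im[:,:,::-1],(640,400)))
E
```

```text
clock: 18.05
position: [0.4814, -0.2958, 0.2795]
eef_rot: [3.14, -0.678, 1.519]
ft_force: [0.0, 0.7, -3.0]
width: 0.0145
```

View pics/s11.png

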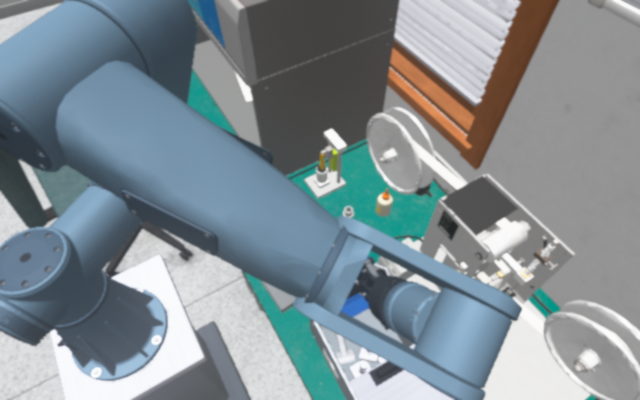

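View pics/w11.png

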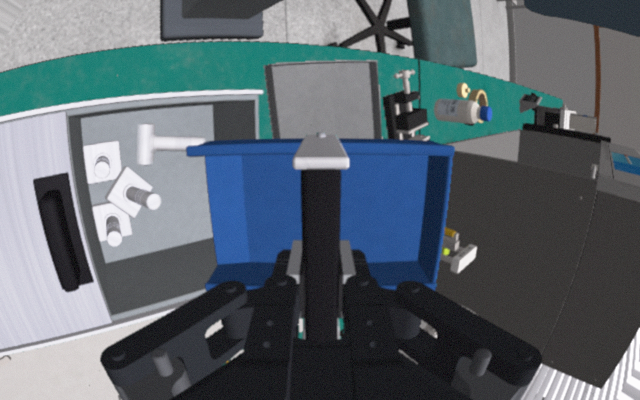

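```bash
python3 -m handwheel '[{"tx":0,"ty":0,"tz":0,"rx":0,"ry":-0.15,"rz":0,"grip":0},{"tx":0,"ty":0,"tz":0,"rx":0,"ry":-0.3,"rz":0,"grip":0},{"tx":0,"ty":0,"tz":0,"rx":0,"ry":-0.45,"rz":0,"grip":0},{"tx":0,"ty":0,"tz":0,"rx":0,"ry":-0.6,"rz":0,"grip":0},{"tx":0,"ty":0,"tz":0,"rx":0,"ry":-0.68,"rz":0,"grip":0},{"tx":0,"ty":0,"tz":0,"rx":0,"ry":-0.68,"rz":0,"grip":0}]'
python3 - <<'E'
from h import *
rel([.425,-.056,.28],[np.pi,0,1.64])
E
```

```text
clock: 18.9
position: [0.4817, -0.2939, 0.2803]
eef_rot: [3.139, 0.001, 1.52]
ft_force: [0.5, -0.3, -2.7]
width: 0.0142
t [ 0.2347 -0.0688 -0.    ] r [ 0.0023  0.0011 -0.1202] rows>= 3.9
```

```bash
python3 -m handwheel '[{"tx":0.02,"ty":-0.006,"tz":0,"rx":0,"ry":0,"rz":-0.02,"grip":0},{"tx":0.06,"ty":-0.018,"tz":0,"rx":0,"ry":0,"rz":-0.04,"grip":0},{"tx":0.105,"ty":-0.031,"tz":0,"rx":0,"ry":0,"rz":-0.06,"grip":0},{"tx":0.15,"ty":-0.044,"tz":0,"rx":0,"ry":0,"rz":-0.08,"grip":0},{"tx":0.195,"ty":-0.057,"tz":0,"rx":0,"ry":0,"rz":-0.1,"grip":0},{"tx":0.225,"ty":-0.066,"tz":0,"rx":0,"ry":0,"rz":-0.12,"grip":0},{"tx":0.235,"ty":-0.069,"tz":0.02,"rx":0,"ry":0,"rz":-0.12,"grip":0},{"tx":0.235,"ty":-0.069,"tz":0.06,"rx":0,"ry":0,"rz":-0.12,"grip":0},{"tx":0.235,"ty":-0.069,"tz":0.09,"rx":0,"ry":0,"rz":-0.12,"grip":0},{"tx":0.235,"ty":-0.069,"tz":0.1,"rx":0,"ry":0,"rz":-0.12,"grip":0}]'
python3 -m handwheel '[{"tx":0,"ty":0,"tz":0,"rx":0,"ry":0,"rz":0,"grip":0}]'
python3 - <<'E'
from h import *
rel([.425,-.056,.111],[np.pi,0,1.64])
T,im=grab('wrist','w12')
E
```

```text
clock: 20.15
position: [0.4239, -0.0555, 0.1783]
eef_rot: [-3.14, -0.002, 1.639]
ft_force: [1.1, 0.6, -2.8]
width: 0.0143
clock: 20.27
position: [0.4239, -0.0557, 0.1784]
eef_rot: [-3.139, -0.003, 1.638]
ft_force: [0.0, 0.7, -2.1]
width: 0.0143
t [-0.0006  0.0012  0.0674] r [-0.0023 -0.0031 -0.0019] rows>= 1.1
```

View pics/w12.png

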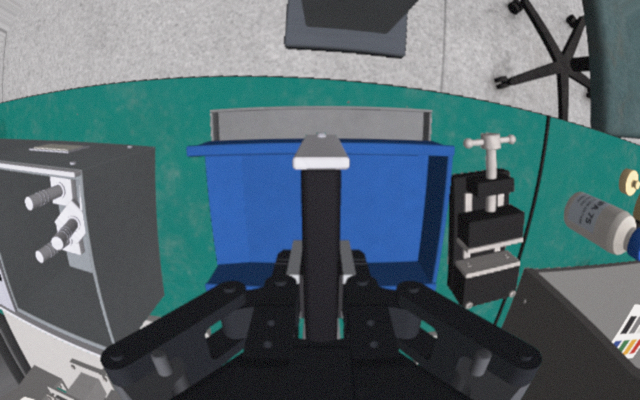

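Lower gently, checking the force.

```bash
python3 -m handwheel '[{"tx":0,"ty":0.001,"tz":0.025,"rx":-0.002,"ry":-0.003,"rz":0,"grip":0},{"tx":0,"ty":0.001,"tz":0.045,"rx":-0.002,"ry":-0.003,"rz":0,"grip":0},{"tx":0,"ty":0.001,"tz":0.058,"rx":-0.002,"ry":-0.003,"rz":0,"grip":0},{"tx":0,"ty":0.001,"tz":0.064,"rx":-0.002,"ry":-0.003,"rz":0,"grip":0},{"tx":0,"ty":0.001,"tz":0.067,"rx":-0.002,"ry":-0.003,"rz":0,"grip":0},{"tx":0,"ty":0.001,"tz":0.067,"rx":-0.002,"ry":-0.003,"rz":0,"grip":0}]'
python3 - <<'E'
from h import *
T,im=grab('wrist','w13')
E
```

```text
clock: 21.08
position: [0.4254, -0.0557, 0.1123]
eef_rot: [3.14, 0.001, 1.638]
ft_force: [0.2, -0.2, -3.4]
width: 0.0142
```

View pics/w13.png

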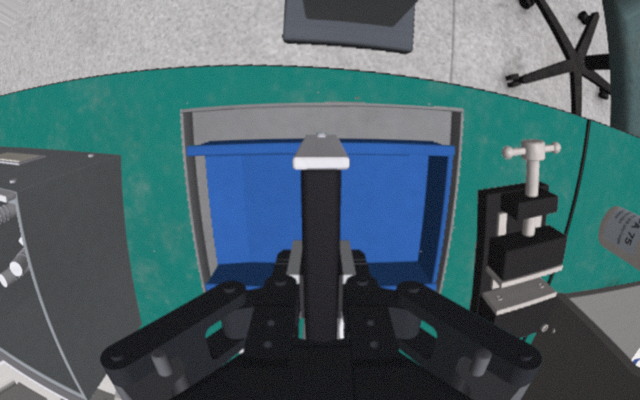

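```bash
python3 -m handwheel '[{"tx":0,"ty":0,"tz":0.002,"rx":0,"ry":0,"rz":0,"grip":0},{"tx":0,"ty":0,"tz":0.003,"rx":0,"ry":0,"rz":0,"grip":0},{"tx":0,"ty":0,"tz":0.003,"rx":0,"ry":0,"rz":0,"grip":0}]'
python3 -m handwheel '[{"tx":0,"ty":0,"tz":0,"rx":0,"ry":0,"rz":0,"grip":0.3},{"tx":0,"ty":0,"tz":0,"rx":0,"ry":0,"rz":0,"grip":1},{"tx":0,"ty":0,"tz":0,"rx":0,"ry":0,"rz":0,"grip":1},{"tx":0,"ty":0,"tz":0,"rx":0,"ry":0,"rz":0,"grip":1},{"tx":0,"ty":0,"tz":-0.03,"rx":0,"ry":0,"rz":0,"grip":1},{"tx":0,"ty":0,"tz":-0.08,"rx":0,"ry":0,"rz":0,"grip":1},{"tx":0,"ty":0,"tz":-0.13,"rx":0,"ry":0,"rz":0,"grip":1},{"tx":0,"ty":0,"tz":-0.18,"rx":0,"ry":0,"rz":0,"grip":1},{"tx":0,"ty":0,"tz":-0.2,"rx":0,"ry":0,"rz":0,"grip":1},{"tx":0,"ty":0,"tz":-0.2,"rx":0,"ry":0,"rz":0,"grip":1}]'
python3 - <<'E'
from h import *
T,im=grab('wrist','w14');np.save('T14.npy',T)
T,im=grab('top','t14');T,im=grab('side','s14')
for c in ['wrist','top','side']:
  for r in find(c,'bench_stub_0',cmin=.2):
    m=r['mask'];print(c,round(r['conf'],2),np.round(r['pixel'],1),m.sum())
E
```

```text
clock: 21.5
position: [0.4257, -0.0558, 0.1098]
eef_rot: [3.14, 0.001, 1.638]
ft_force: [-2.4, 1.3, 3.8]
width: 0.0143
clock: 22.75
position: [0.4262, -0.056, 0.3114]
eef_rot: [3.137, 0.003, 1.638]
ft_force: [-0.4, 0.2, -0.0]
width: 0.0851
wrist 0.87 [348.3 240. ] 857
wrist 0.61 [113.6 209.6] 511
top 0.66 [325.8 170.3] 72
top 0.58 [322.2 203.7] 22
side 0.58 [351.3 247.6] 247
```

View pics/w14.png

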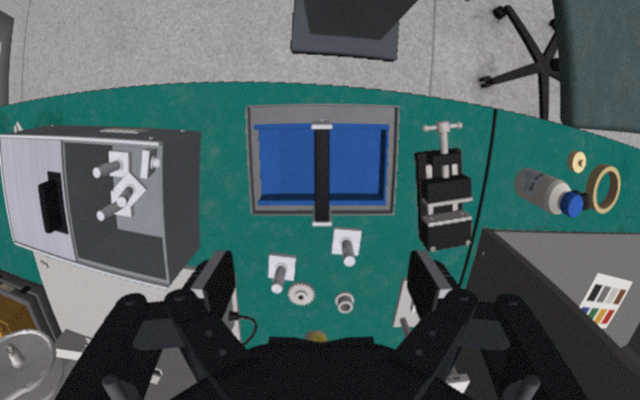

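View pics/s14.png

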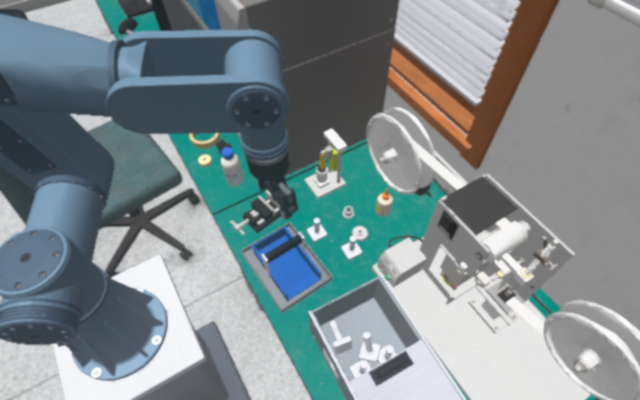

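```bash
python3 - <<'E'
import cv2
a=cv2.imread('pics/w14.png')[210:330,230:390]; cv2.imwrite('pics/w14z.png',cv2.resize(a,(800,600),interpolation=cv2.INTER_CUBIC))
E
```

```text
(no output)
```

View pics/w14z.png

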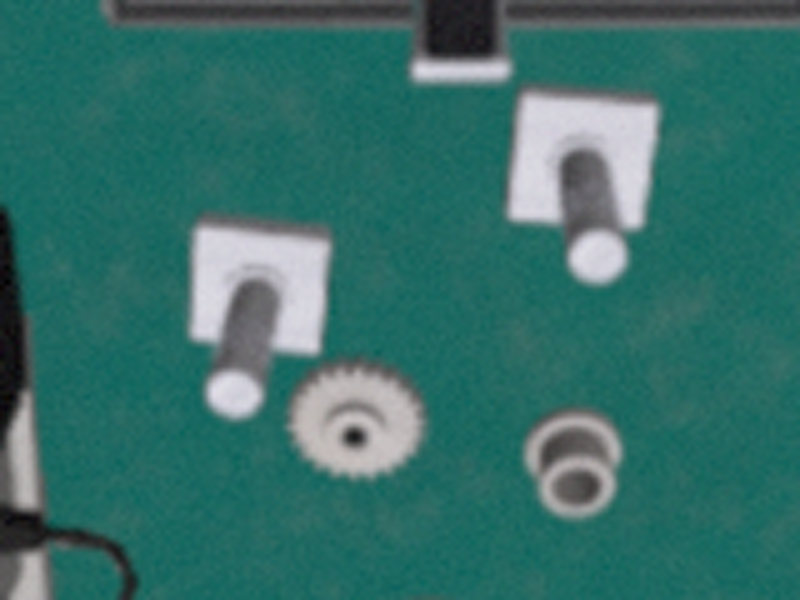

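```bash
python3 - <<'E'
from h import *
T=np.load('T14.npy'); W=lambda x,y:[230+x/5,210+y/5]
print('A top',onz('wrist',[W(598,256)],.07,T).round(4),'foot',onz('wrist',[W(583,160)],.012,T).round(4))
print('B top',onz('wrist',[W(235,394)],.07,T).round(4),'foot',onz('wrist',[W(258,284)],.012,T).round(4))
print('gear',onz('wrist',[W(357,424)],.017,T).round(4),'bush',onz('wrist',[W(575,455)],.012,T).round(4))
im=cv2.imread('pics/top0.png');t=cv2.imread('pics/t14.png')[150:230,290:390]; cv2.imwrite('pics/t14z.png',cv2.resize(t,(750,600),interpolation=cv2.INTER_CUBIC))
E
```

```text
A top [[ 0.546 -0.011  0.07 ]] foot [[ 0.5448 -0.0108  0.012 ]]
B top [[ 0.5974 -0.1069  0.07  ]] foot [[ 0.5945 -0.1071  0.012 ]]
gear [[ 0.6416 -0.0741  0.017 ]] bush [[ 0.653  -0.0022  0.012 ]]
```

View pics/t14z.png

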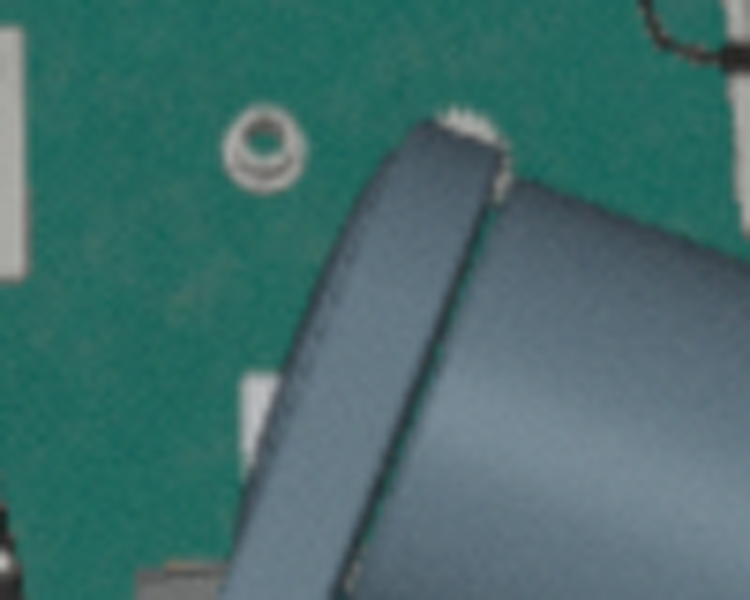

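```bash
python3 - <<'E'
from h import *
rel([.5455,-.011,.12],[np.pi,0,1.60]); rel([.5455,-.011,.049],[np.pi,0,1.60])
E
```

```text
t [0.0362 0.1236 0.1883] r [-0.0007 -0.0001  0.0383] rows>= 3.7
t [0.0362 0.1236 0.2593] r [-0.0007 -0.0001  0.0383] rows>= 4.6
```

```bash
python3 -m handwheel '[{"tx":0.018,"ty":0.06,"tz":0,"rx":0,"ry":0,"rz":0.02,"grip":1},{"tx":0.036,"ty":0.11,"tz":0.02,"rx":0,"ry":0,"rz":0.038,"grip":1},{"tx":0.036,"ty":0.124,"tz":0.07,"rx":0,"ry":0,"rz":0.038,"grip":1},{"tx":0.036,"ty":0.124,"tz":0.13,"rx":0,"ry":0,"rz":0.038,"grip":1},{"tx":0.036,"ty":0.124,"tz":0.16,"rx":0,"ry":0,"rz":0.038,"grip":1},{"tx":0.036,"ty":0.124,"tz":0.16,"rx":0,"ry":0,"rz":0.038,"grip":1}]'
python3 - <<'E'
from h import *
T,im=grab('wrist','w15')
rel([.5455,-.011,.049],[np.pi,0,1.60])
E
```

```text
clock: 23.8
position: [0.5434, -0.0105, 0.1447]
eef_rot: [-3.133, -0.002, 1.6]
ft_force: [-0.8, 0.0, 0.9]
width: 0.0858
t [-0.0002  0.0007  0.0982] r [-0.0038 -0.001   0.0002] rows>= 1.6
```

View pics/w15.png

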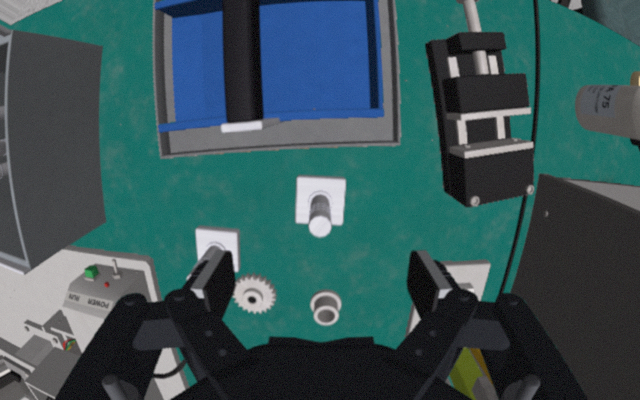

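```bash
python3 - <<'E'
from h import *
T=tool(); print(onz('wrist',[[320.5,229]],.07,T).round(4)); print(tri([('wrist',[320.5,229],T),('wrist',[349.6,261.2],np.load('T14.npy'))]))
print('B foot',onz('wrist',[[217,243]],.012,T))
E
python3 -m handwheel '[{"tx":0,"ty":0.001,"tz":0.04,"rx":-0.003,"ry":0,"rz":0,"grip":1},{"tx":0,"ty":0.001,"tz":0.07,"rx":-0.003,"ry":0,"rz":0,"grip":1},{"tx":0,"ty":0.001,"tz":0.09,"rx":-0.003,"ry":0,"rz":0,"grip":1},{"tx":0,"ty":0.001,"tz":0.098,"rx":-0.003,"ry":0,"rz":0,"grip":1},{"tx":0,"ty":0.001,"tz":0.098,"rx":-0.003,"ry":0,"rz":0,"grip":1}]'
```

```text
[[ 0.552  -0.0115  0.07  ]]
(array([ 0.55804151, -0.00976777,  0.05093263]), [np.float64(0.0022220440443567547), np.float64(0.0022220440443566705)])
B foot [[ 0.59377168 -0.10799173  0.012     ]]
clock: 24.48
position: [0.5467, -0.011, 0.0503]
eef_rot: [3.141, -0.001, 1.6]
ft_force: [0.2, -0.9, 0.3]
width: 0.0856
```

```bash
python3 -m handwheel '[{"tx":0,"ty":0,"tz":0,"rx":0,"ry":0,"rz":0,"grip":0.5},{"tx":0,"ty":0,"tz":0,"rx":0,"ry":0,"rz":0,"grip":0.2},{"tx":0,"ty":0,"tz":0,"rx":0,"ry":0,"rz":0,"grip":0},{"tx":0,"ty":0,"tz":0,"rx":0,"ry":0,"rz":0,"grip":0},{"tx":0,"ty":0,"tz":0,"rx":0,"ry":0,"rz":0,"grip":0},{"tx":0,"ty":0,"tz":0,"rx":0,"ry":0,"rz":0,"grip":0},{"tx":0,"ty":0,"tz":-0.02,"rx":0,"ry":0,"rz":0,"grip":0},{"tx":0,"ty":0,"tz":-0.05,"rx":0,"ry":0,"rz":0,"grip":0},{"tx":0,"ty":0,"tz":-0.05,"rx":0,"ry":0,"rz":0,"grip":0}]' 50
python3 - <<'E'
from h import *
T,im=grab('wrist','w16')
E
```

```text
clock: 25.6
position: [0.5483, -0.0115, 0.1022]
eef_rot: [3.136, 0.001, 1.6]
ft_force: [0.6, 0.2, -1.2]
width: 0.0148
```

View pics/w16.png

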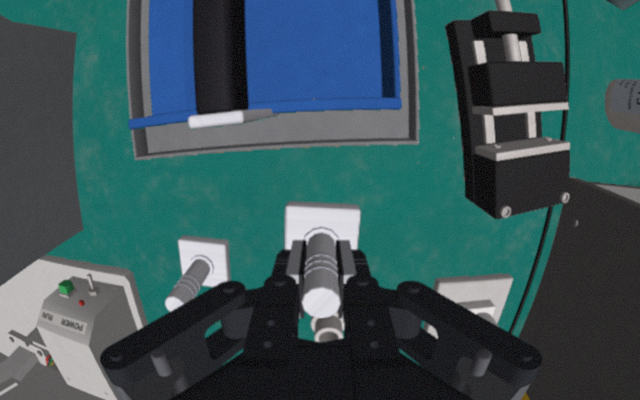

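```bash
python3 - <<'E'
from h import *
rel([.49,-.29,.27],[np.pi,0,1.52])
E
python3 -m handwheel '[{"tx":0,"ty":0,"tz":-0.05,"rx":0,"ry":0,"rz":0,"grip":0},{"tx":-0.01,"ty":0,"tz":-0.1,"rx":0,"ry":0,"rz":0,"grip":0},{"tx":-0.05,"ty":-0.01,"tz":-0.15,"rx":0,"ry":0,"rz":0.02,"grip":0},{"tx":-0.1,"ty":-0.025,"tz":-0.168,"rx":0,"ry":0,"rz":0.04,"grip":0},{"tx":-0.15,"ty":-0.04,"tz":-0.168,"rx":0,"ry":0,"rz":0.06,"grip":0},{"tx":-0.2,"ty":-0.05,"tz":-0.168,"rx":0,"ry":0,"rz":0.08,"grip":0},{"tx":-0.25,"ty":-0.06,"tz":-0.168,"rx":0,"ry":0,"rz":0.08,"grip":0},{"tx":-0.277,"ty":-0.066,"tz":-0.168,"rx":0,"ry":0,"rz":0.08,"grip":0},{"tx":-0.277,"ty":-0.066,"tz":-0.168,"rx":0,"ry":0,"rz":0.08,"grip":0}]'
python3 - <<'E'
from h import *
T,im=grab('wrist','w17');np.save('T17.npy',T); T,im=grab('side','s17')
cv2.imwrite('pics/s17z.png',cv2.resize(im[200:400,260:500,::-1],(720,600),interpolation=cv2.INTER_CUBIC))
E
```

```text
t [-0.277  -0.0649 -0.1694] r [ 0.0025 -0.0001  0.0802] rows>= 5.3
clock: 26.78
position: [0.4877, -0.2917, 0.2664]
eef_rot: [3.142, -0.002, 1.517]
ft_force: [0.1, 1.0, -0.7]
width: 0.0149
```

View pics/w17.png

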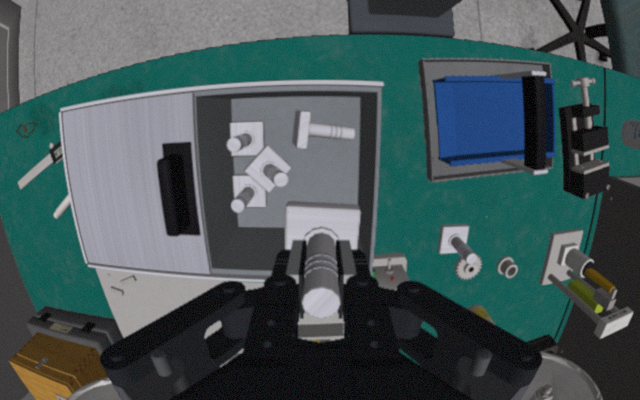

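View pics/s17z.png

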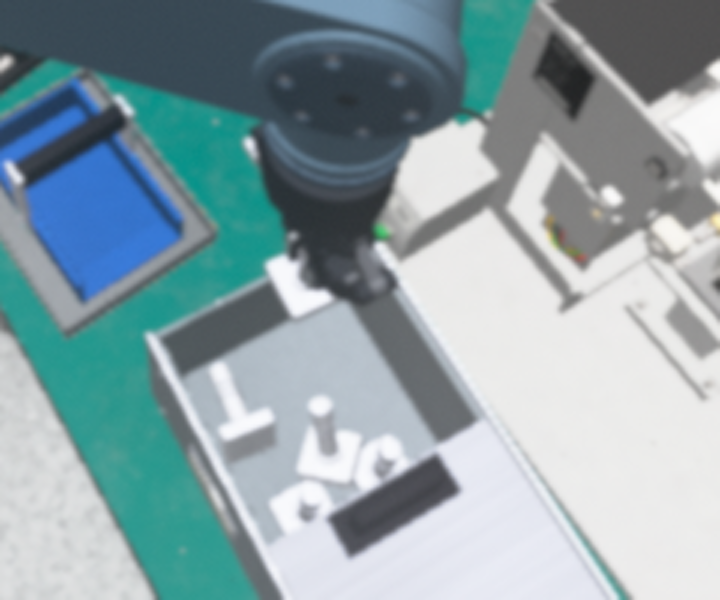

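```bash
python3 - <<'E'
from h import *
T=np.load('T17.npy')
a=-0.0525; Rb=np.array([[np.cos(a),-np.sin(a)],[np.sin(a),np.cos(a)]]); o=np.array([.480,-.3236])
p=onz('wrist',[[246,138],[268,168],[250,191],[303,130],[350,131]],.016,T)
print(((p[:,:2]-o)@Rb).round(3))
for b in [(40,35),(45,-20),(45,-35)]:
    w=o+Rb@np.array(b)/1000; print(b,w.round(4))
w=o+Rb@np.array([.04,.035]); rel([w[0],w[1],.27]);rel([w[0],w[1],.12])
E
```

```text
[[-0.034 -0.059]
 [ 0.004 -0.033]
 [ 0.033 -0.057]
 [-0.042  0.011]
 [-0.041  0.067]]
(40, 35) [ 0.5218 -0.2907]
(45, -20) [ 0.5239 -0.3459]
(45, -35) [ 0.5231 -0.3609]
t [ 0.0005  0.0334 -0.0031] r [0. 0. 0.] rows>= 0.5
t [1.000e-04 3.330e-02 1.469e-01] r [0. 0. 0.] rows>= 2.4
```

```bash
python3 - <<'E'
from h import *
a=-0.0525; Rb=np.array([[np.cos(a),-np.sin(a)],[np.sin(a),np.cos(a)]]); o=np.array([.480,-.3236])
w=o+Rb@np.array([.04,.038]); rel([w[0],w[1],.086],[np.pi,0,1.518])
E
python3 -m handwheel '[{"tx":0.004,"ty":0.03,"tz":0,"rx":0,"ry":0,"rz":0,"grip":0},{"tx":0.004,"ty":0.033,"tz":0.03,"rx":0,"ry":0,"rz":0,"grip":0},{"tx":0.004,"ty":0.033,"tz":0.08,"rx":0,"ry":0,"rz":0,"grip":0},{"tx":0.004,"ty":0.033,"tz":0.13,"rx":0,"ry":0,"rz":0,"grip":0},{"tx":0.004,"ty":0.033,"tz":0.165,"rx":0,"ry":0,"rz":0,"grip":0},{"tx":0.004,"ty":0.033,"tz":0.18,"rx":0,"ry":0,"rz":0,"grip":0},{"tx":0.004,"ty":0.033,"tz":0.18,"rx":0,"ry":0,"rz":0,"grip":0}]'
python3 - <<'E'
from h import *
T,im=grab('wrist','w18')
E
```

```text
t [0.003  0.0333 0.1809] r [ 0.0006 -0.0024  0.0016] rows>= 2.9
clock: 27.75
position: [0.5227, -0.2886, 0.0875]
eef_rot: [3.139, 0.002, 1.52]
ft_force: [-2.4, -9.6, -0.1]
width: 0.0146
```

View pics/w18.png

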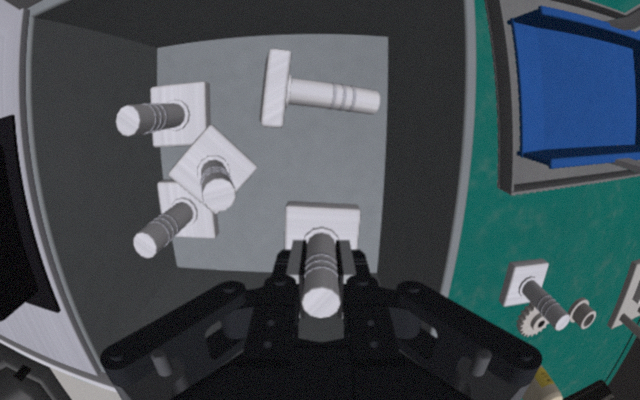

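```bash
python3 -m handwheel '[{"tx":-0.012,"ty":0,"tz":0,"rx":0,"ry":0,"rz":0,"grip":0},{"tx":-0.015,"ty":0,"tz":0,"rx":0,"ry":0,"rz":0,"grip":0},{"tx":-0.015,"ty":0,"tz":0,"rx":0,"ry":0,"rz":0,"grip":0}]'
```

```text
clock: 28.18
position: [0.5218, -0.3031, 0.0875]
eef_rot: [3.139, 0.002, 1.521]
ft_force: [0.4, 0.2, 0.3]
width: 0.0144
```

```bash
python3 -m handwheel '[{"tx":0,"ty":0,"tz":0,"rx":0,"ry":0,"rz":0,"grip":0.35},{"tx":0,"ty":0,"tz":0,"rx":0,"ry":0,"rz":0,"grip":0.35},{"tx":0,"ty":0,"tz":0,"rx":0,"ry":0,"rz":0,"grip":0.35},{"tx":0,"ty":0,"tz":-0.04,"rx":0,"ry":0,"rz":0,"grip":0.35},{"tx":0,"ty":0,"tz":-0.1,"rx":0,"ry":0,"rz":0,"grip":0.35},{"tx":0,"ty":0,"tz":-0.16,"rx":0,"ry":0,"rz":0,"grip":1},{"tx":0,"ty":0,"tz":-0.18,"rx":0,"ry":0,"rz":0,"grip":1},{"tx":0,"ty":0,"tz":-0.18,"rx":0,"ry":0,"rz":0,"grip":1}]'
python3 - <<'E'
from h import *
T,im=grab('wrist','w19');np.save('T19.npy',T)
rel([.575,-.135,.30],[np.pi,0,1.6])
E
```

```text
clock: 29.18
position: [0.5223, -0.3034, 0.2699]
eef_rot: [3.136, 0.004, 1.521]
ft_force: [-0.2, -0.0, -0.8]
width: 0.082
t [ 0.1701  0.0451 -0.0326] r [ 0.0028  0.0022 -0.0794] rows>= 2.9
```

View pics/w19.png

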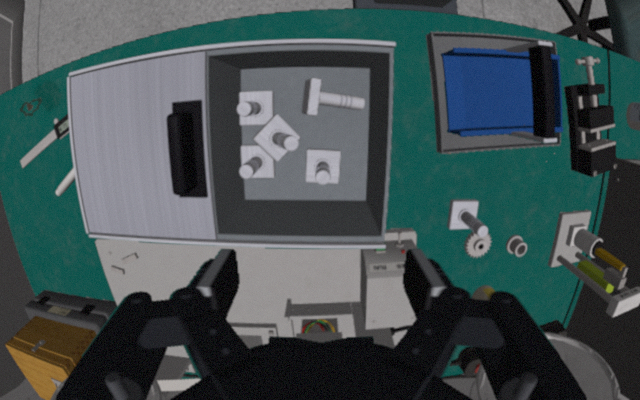

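```bash
python3 -m handwheel '[{"tx":0.05,"ty":0.015,"tz":-0.02,"rx":0,"ry":0,"rz":-0.02,"grip":1},{"tx":0.1,"ty":0.03,"tz":-0.03,"rx":0,"ry":0,"rz":-0.05,"grip":1},{"tx":0.15,"ty":0.055,"tz":-0.03,"rx":0,"ry":0,"rz":-0.08,"grip":1},{"tx":0.195,"ty":0.067,"tz":0,"rx":0,"ry":0,"rz":-0.08,"grip":1},{"tx":0.195,"ty":0.067,"tz":0.05,"rx":0,"ry":0,"rz":-0.08,"grip":1},{"tx":0.195,"ty":0.067,"tz":0.09,"rx":0,"ry":0,"rz":-0.08,"grip":1},{"tx":0.195,"ty":0.067,"tz":0.09,"rx":0,"ry":0,"rz":-0.08,"grip":1}]'
python3 - <<'E'
from h import *
T,im=grab('wrist','w20');np.save('T20.npy',T);T,im=grab('side','s20')
rel([.595,-.107,.05],[np.pi,0,1.6])
E
```

```text
clock: 30.1
position: [0.5947, -0.1099, 0.1713]
eef_rot: [-3.134, -0.002, 1.601]
ft_force: [-0.6, 0.4, -0.3]
width: 0.0854
t [ 0.0049 -0.0032  0.127 ] r [0.0012 0.0016 0.0004] rows>= 2.0
```

View pics/w20.png

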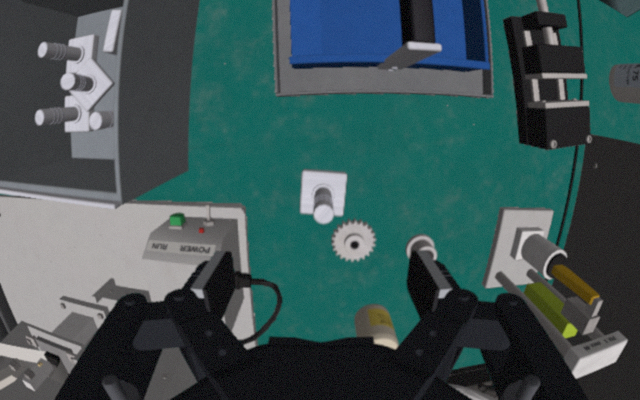

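```bash
python3 - <<'E'
from h import *
T=np.load('T20.npy')
print('Btop',onz('wrist',[[323,214]],.07,T).round(4),'foot',onz('wrist',[[323.5,191]],.012,T).round(4))
print('plate',onz('wrist',[[243,206]],.012,T).round(3),'dev',[onz('wrist',[[236,212],[232,260],[215,258]],z,T)[:,:2].round(3).tolist() for z in (.03,.06)])
print('dev from top', [onz('top',[[392,178],[416,178]],z)[:,:2].round(3).tolist() for z in (.01,.05)])
E
```

```text
Btop [[ 0.5986 -0.1085  0.07  ]] foot [[ 0.5959 -0.1075  0.012 ]]
plate [[ 0.613 -0.185  0.012]] dev [[[0.613, -0.187], [0.663, -0.195], [0.662, -0.213]], [[0.603, -0.179], [0.647, -0.186], [0.646, -0.201]]]
dev from top [[[0.625, -0.192], [0.622, -0.261]], [[0.615, -0.184], [0.612, -0.251]]]
```

```bash
python3 - <<'E'
from h import *
rel([.597,-.108,.05],[np.pi,0,1.6]); print(telemetry.get_state()['position'])
E
python3 -m handwheel '[{"tx":0.004,"ty":0,"tz":0.05,"rx":0,"ry":0,"rz":0,"grip":1},{"tx":0.004,"ty":-0.001,"tz":0.09,"rx":0,"ry":0,"rz":0,"grip":1},{"tx":0.004,"ty":-0.001,"tz":0.115,"rx":0,"ry":0,"rz":0,"grip":1},{"tx":0.004,"ty":-0.001,"tz":0.126,"rx":0,"ry":0,"rz":0,"grip":1},{"tx":0.004,"ty":-0.001,"tz":0.126,"rx":0,"ry":0,"rz":0,"grip":1}]'
python3 -m handwheel '[{"tx":0,"ty":0,"tz":0,"rx":0,"ry":0,"rz":0,"grip":0.5},{"tx":0,"ty":0,"tz":0,"rx":0,"ry":0,"rz":0,"grip":0.2},{"tx":0,"ty":0,"tz":0,"rx":0,"ry":0,"rz":0,"grip":0},{"tx":0,"ty":0,"tz":0,"rx":0,"ry":0,"rz":0,"grip":0},{"tx":0,"ty":0,"tz":0,"rx":0,"ry":0,"rz":0,"grip":0},{"tx":0,"ty":0,"tz":0,"rx":0,"ry":0,"rz":0,"grip":0},{"tx":0,"ty":0,"tz":-0.02,"rx":0,"ry":0,"rz":0,"grip":0},{"tx":0,"ty":0,"tz":-0.05,"rx":0,"ry":0,"rz":0,"grip":0},{"tx":0,"ty":0,"tz":-0.05,"rx":0,"ry":0,"rz":0,"grip":0}]' 50
python3 - <<'E'
from h import *
T,im=grab('wrist','w21')
E
```

```text
t [ 0.0038 -0.0012  0.127 ] r [0.0012 0.0016 0.0004] rows>= 2.0
[ 0.59817702 -0.11154901  0.17696213]
clock: 30.82
position: [0.598, -0.1083, 0.052]
eef_rot: [3.139, 0.002, 1.6]
ft_force: [-0.9, 0.1, 0.3]
width: 0.0853
clock: 31.95
position: [0.6, -0.109, 0.1056]
eef_rot: [3.133, 0.005, 1.6]
ft_force: [0.5, -1.0, -0.9]
width: 0.0147
```

View pics/w21.png

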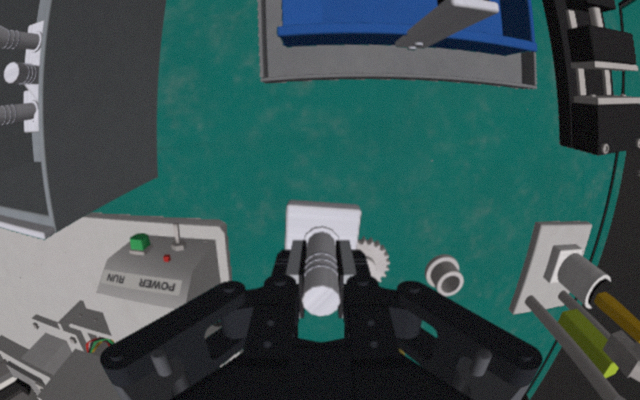

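```bash
python3 - <<'E'
from h import *
T=np.load('T19.npy')
a=-0.0525; Rb=np.array([[np.cos(a),-np.sin(a)],[np.sin(a),np.cos(a)]]); o=np.array([.480,-.3236])
p=onz('wrist',[[307,152],[340,153],[338,185],[307,183],[308,80],[320,83],[318,115],[306,113]],.016,T)
print(((p[:,:2]-o)@Rb).round(3))
w=o+Rb@np.array([.0,.028]); print(w);rel([w[0],w[1],.27],[np.pi,0,1.518])
E
python3 -m handwheel '[{"tx":0,"ty":0,"tz":-0.05,"rx":0,"ry":0,"rz":0,"grip":0},{"tx":0,"ty":0,"tz":-0.1,"rx":0,"ry":0,"rz":0,"grip":0},{"tx":-0.03,"ty":-0.02,"tz":-0.15,"rx":0,"ry":0,"rz":0.02,"grip":0},{"tx":-0.07,"ty":-0.045,"tz":-0.165,"rx":0,"ry":0,"rz":0.04,"grip":0},{"tx":-0.11,"ty":-0.07,"tz":-0.165,"rx":0,"ry":0,"rz":0.06,"grip":0},{"tx":-0.15,"ty":-0.095,"tz":-0.165,"rx":0,"ry":0,"rz":0.08,"grip":0},{"tx":-0.175,"ty":-0.115,"tz":-0.165,"rx":0,"ry":0,"rz":0.08,"grip":0},{"tx":-0.183,"ty":-0.124,"tz":-0.165,"rx":0,"ry":0,"rz":0.08,"grip":0},{"tx":-0.183,"ty":-0.124,"tz":-0.165,"rx":0,"ry":0,"rz":0.08,"grip":0}]'
python3 - <<'E'
from h import *
a=-0.0525; Rb=np.array([[np.cos(a),-np.sin(a)],[np.sin(a),np.cos(a)]]); o=np.array([.480,-.3236])
w=o+Rb@np.array([.0,.028]); rel([w[0],w[1],.09],[np.pi,0,1.518])
E
```

```text
[[ 0.022  0.004]
 [ 0.023  0.044]
 [ 0.063  0.042]
 [ 0.061  0.004]
 [-0.066  0.005]
 [-0.062  0.02 ]
 [-0.023  0.017]
 [-0.026  0.003]]
[ 0.48146932 -0.29563858]
t [-0.1841 -0.122  -0.1662] r [0.0057 0.0033 0.0822] rows>= 4.4
clock: 33.12
position: [0.4789, -0.2944, 0.2681]
eef_rot: [3.137, 0.002, 1.519]
ft_force: [-0.5, 0.7, -1.2]
width: 0.0145
t [-0.0007  0.0017  0.1781] r [0.005  0.0019 0.0011] rows>= 2.8
```

```bash
python3 -m handwheel '[{"tx":-0.001,"ty":0.001,"tz":0.05,"rx":0,"ry":0,"rz":0,"grip":0},{"tx":-0.001,"ty":0.001,"tz":0.1,"rx":0,"ry":0,"rz":0,"grip":0},{"tx":-0.001,"ty":0.001,"tz":0.14,"rx":0,"ry":0,"rz":0,"grip":0},{"tx":-0.001,"ty":0.001,"tz":0.155,"rx":0,"ry":0,"rz":0,"grip":0},{"tx":-0.001,"ty":0.001,"tz":0.155,"rx":0,"ry":0,"rz":0,"grip":0}]'
python3 - <<'E'
from h import *
T,im=grab('wrist','w22')
E
```

```text
clock: 33.75
position: [0.4809, -0.2949, 0.1126]
eef_rot: [3.138, 0.001, 1.52]
ft_force: [-0.6, 0.1, -0.4]
width: 0.0145
```

View pics/w22.png

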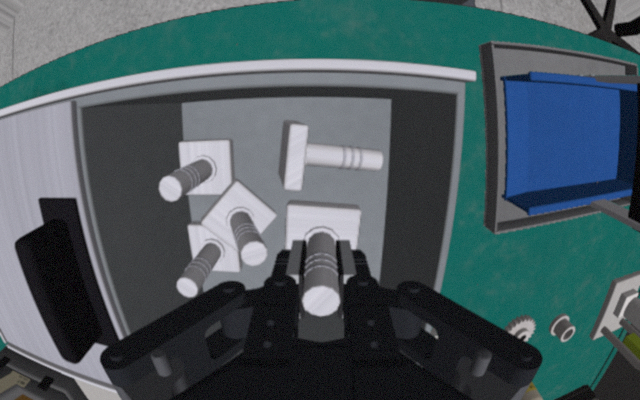

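```bash
python3 -m handwheel '[{"tx":0,"ty":0,"tz":0.01,"rx":0,"ry":0,"rz":0,"grip":0},{"tx":0,"ty":0,"tz":0.02,"rx":0,"ry":0,"rz":0,"grip":0},{"tx":0,"ty":0,"tz":0.02,"rx":0,"ry":0,"rz":0,"grip":0}]'
python3 -m handwheel '[{"tx":0,"ty":0,"tz":0,"rx":0,"ry":0,"rz":0,"grip":0.35},{"tx":0,"ty":0,"tz":0,"rx":0,"ry":0,"rz":0,"grip":0.35},{"tx":0,"ty":0,"tz":0,"rx":0,"ry":0,"rz":0,"grip":0.35},{"tx":0,"ty":0,"tz":-0.04,"rx":0,"ry":0,"rz":0,"grip":0.35},{"tx":0,"ty":0,"tz":-0.1,"rx":0,"ry":0,"rz":0,"grip":0.35},{"tx":0,"ty":0,"tz":-0.16,"rx":0,"ry":0,"rz":0,"grip":1},{"tx":0,"ty":0,"tz":-0.2,"rx":0,"ry":0,"rz":0,"grip":1},{"tx":0,"ty":0,"tz":-0.2,"rx":0,"ry":0,"rz":0,"grip":1}]'
python3 - <<'E'
from h import *
T,im=grab('wrist','w23');T,im=grab('side','s23');T,im=grab('top','t23')
E
```

```text
clock: 34.17
position: [0.4812, -0.2954, 0.0933]
eef_rot: [3.137, 0.002, 1.52]
ft_force: [-0.1, -0.5, -0.1]
width: 0.0149
clock: 35.17
position: [0.4818, -0.2965, 0.2981]
eef_rot: [3.13, 0.007, 1.52]
ft_force: [0.4, -0.0, 0.7]
width: 0.0821
```

View pics/w23.png

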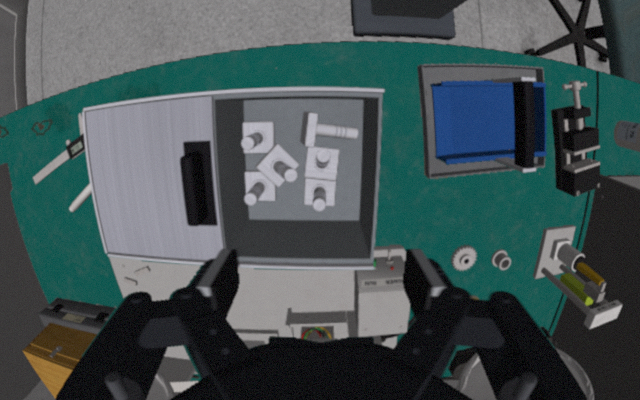

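View pics/s23.png

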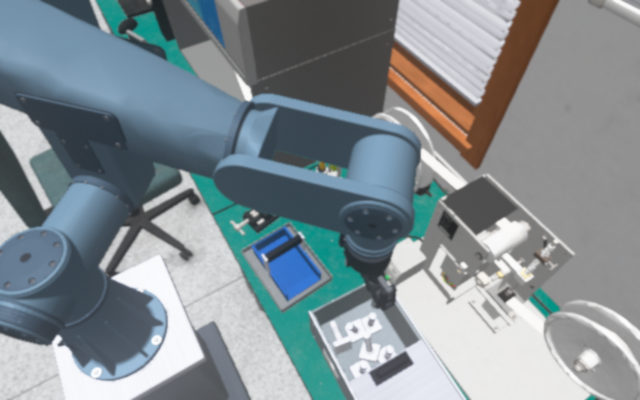

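```bash
python3 - <<'E'
from h import *
rel([.4746,-.4225,.159],[np.pi,0,1.518])
E
```

```text
t [-0.1279  0.0009  0.1332] r [0.0035 0.0004 0.0017] rows>= 3.0
```

```bash
python3 -m handwheel '[{"tx":-0.05,"ty":0,"tz":0,"rx":0,"ry":0,"rz":0,"grip":1},{"tx":-0.1,"ty":0.001,"tz":0.005,"rx":0.003,"ry":0,"rz":0,"grip":1},{"tx":-0.128,"ty":0.001,"tz":0.03,"rx":0.003,"ry":0,"rz":0,"grip":1},{"tx":-0.128,"ty":0.001,"tz":0.07,"rx":0.003,"ry":0,"rz":0,"grip":1},{"tx":-0.128,"ty":0.001,"tz":0.11,"rx":0.003,"ry":0,"rz":0,"grip":1},{"tx":-0.128,"ty":0.001,"tz":0.128,"rx":0.003,"ry":0,"rz":0,"grip":1},{"tx":-0.128,"ty":0.001,"tz":0.133,"rx":0.003,"ry":0,"rz":0,"grip":1},{"tx":-0.128,"ty":0.001,"tz":0.133,"rx":0.003,"ry":0,"rz":0,"grip":0.4},{"tx":-0.128,"ty":0.001,"tz":0.133,"rx":0.003,"ry":0,"rz":0,"grip":0},{"tx":-0.128,"ty":0.001,"tz":0.133,"rx":0.003,"ry":0,"rz":0,"grip":0}]' 40
python3 -m handwheel '[{"tx":0,"ty":0,"tz":0,"rx":0,"ry":0,"rz":0,"grip":0},{"tx":0,"ty":0,"tz":0,"rx":0,"ry":0,"rz":0,"grip":0},{"tx":0,"ty":0,"tz":0,"rx":0,"ry":0,"rz":0,"grip":0}]'
python3 - <<'E'
from h import *
T,im=grab('wrist','w24')
E
```

```text
clock: 36.58
position: [0.4752, -0.4231, 0.1606]
eef_rot: [3.14, 0.002, 1.52]
ft_force: [1.3, -0.6, 0.1]
width: 0.0321
clock: 36.95
position: [0.4753, -0.4225, 0.1613]
eef_rot: [3.14, 0.001, 1.52]
ft_force: [-0.9, 6.0, 6.0]
width: 0.013
```

View pics/w24.png

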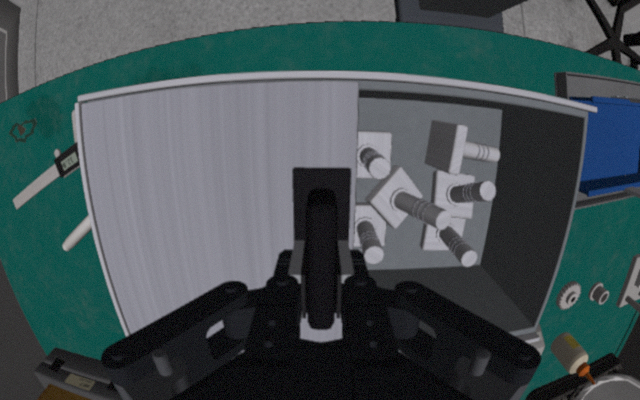

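```bash
python3 -m handwheel '[{"tx":0.015,"ty":0,"tz":0,"rx":0,"ry":0,"rz":0,"grip":0},{"tx":0.035,"ty":0,"tz":0,"rx":0,"ry":0,"rz":0,"grip":0},{"tx":0.055,"ty":0,"tz":0,"rx":0,"ry":0,"rz":0,"grip":0},{"tx":0.075,"ty":0,"tz":0,"rx":0,"ry":0,"rz":0,"grip":0},{"tx":0.095,"ty":0,"tz":0,"rx":0,"ry":0,"rz":0,"grip":0},{"tx":0.115,"ty":0,"tz":0,"rx":0,"ry":0,"rz":0,"grip":0},{"tx":0.135,"ty":0,"tz":0,"rx":0,"ry":0,"rz":0,"grip":0},{"tx":0.15,"ty":0,"tz":0,"rx":0,"ry":0,"rz":0,"grip":0},{"tx":0.157,"ty":0,"tz":0,"rx":0,"ry":0,"rz":0,"grip":0},{"tx":0.157,"ty":0,"tz":0,"rx":0,"ry":0,"rz":0,"grip":0}]'
python3 -m handwheel '[{"tx":0.004,"ty":0,"tz":0,"rx":0,"ry":0,"rz":0,"grip":0},{"tx":0.007,"ty":0,"tz":0,"rx":0,"ry":0,"rz":0,"grip":0},{"tx":0.007,"ty":0,"tz":0,"rx":0,"ry":0,"rz":0,"grip":0}]'
```

```text
clock: 38.25
position: [0.4843, -0.2637, 0.1613]
eef_rot: [3.138, 0.0, 1.521]
ft_force: [6.8, 1.2, -2.1]
width: 0.013
clock: 38.62
position: [0.4846, -0.2576, 0.1613]
eef_rot: [3.137, 0.004, 1.521]
ft_force: [4.1, -8.2, -6.0]
width: 0.0132
```

```bash
python3 -m handwheel '[{"tx":0.003,"ty":0,"tz":0,"rx":0,"ry":0,"rz":0,"grip":0},{"tx":0.003,"ty":0,"tz":0,"rx":0,"ry":0,"rz":0,"grip":0}]'
python3 -m handwheel '[{"tx":0.002,"ty":0,"tz":0,"rx":0,"ry":0,"rz":0,"grip":0},{"tx":0.002,"ty":0,"tz":0,"rx":0,"ry":0,"rz":0,"grip":0}]'
```

```text
clock: 38.88
position: [0.4847, -0.2575, 0.1613]
eef_rot: [3.136, 0.01, 1.521]
ft_force: [3.4, -16.0, -9.8]
width: 0.013
clock: 39.12
position: [0.4846, -0.2574, 0.1613]
eef_rot: [3.135, 0.014, 1.52]
ft_force: [3.0, -12.2, -8.5]
width: 0.0135
```

```bash
python3 -m handwheel '[{"tx":-0.001,"ty":0,"tz":0,"rx":0,"ry":0,"rz":0,"grip":0.5},{"tx":-0.001,"ty":0,"tz":0,"rx":0,"ry":0,"rz":0,"grip":1},{"tx":-0.001,"ty":0,"tz":0,"rx":0,"ry":0,"rz":0,"grip":1},{"tx":-0.001,"ty":0,"tz":0,"rx":0,"ry":0,"rz":0,"grip":1},{"tx":-0.001,"ty":0,"tz":-0.04,"rx":0,"ry":0,"rz":0,"grip":1},{"tx":-0.001,"ty":0,"tz":-0.1,"rx":0,"ry":0,"rz":0,"grip":1},{"tx":-0.001,"ty":0,"tz":-0.16,"rx":0,"ry":0,"rz":0,"grip":1},{"tx":-0.03,"ty":-0.05,"tz":-0.2,"rx":0,"ry":0,"rz":0,"grip":1},{"tx":-0.03,"ty":-0.05,"tz":-0.2,"rx":0,"ry":0,"rz":0,"grip":1}]'
python3 - <<'E'
from h import *
T,im=grab('wrist','w25');T,im=grab('side','s25');T2,im=grab('top','t25')
c=np.array([.480,-.3236,0])
T=tool();print(proj('wrist',[[.4833,-.2577,.157]],T), telemetry.get_state()['ft_force'])
E
```

```text
clock: 40.25
position: [0.4314, -0.2834, 0.3652]
eef_rot: [3.131, 0.019, 1.518]
ft_force: [-0.3, 0.1, 0.3]
width: 0.0855
[[347.50589094 220.31202542]] [-0.66099882 -1.11402005 -0.88725567]
```

View pics/w25.png

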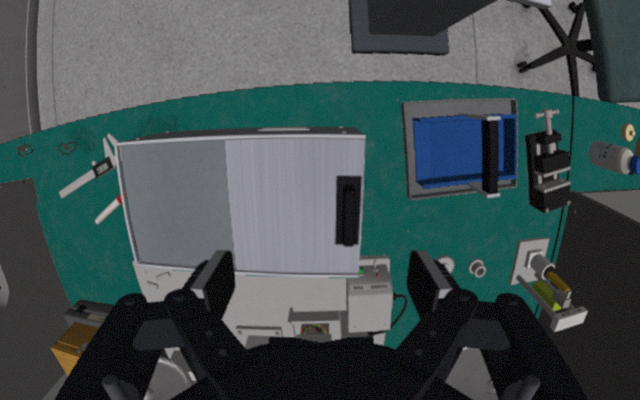

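View pics/s25.png

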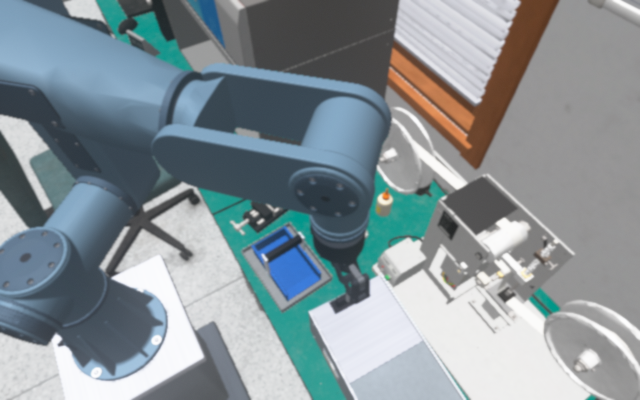

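View pics/t25.png

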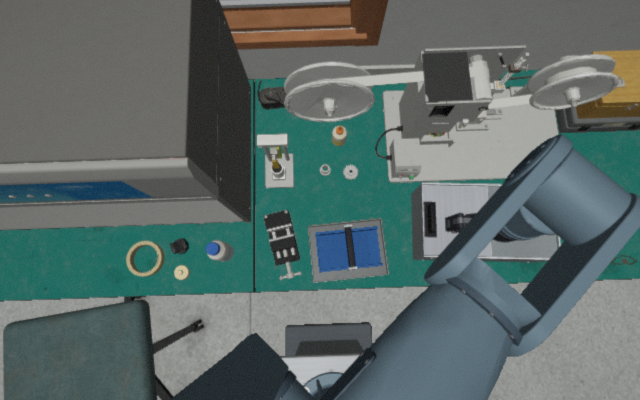

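```bash
python3 -c "
from plant import ticket
print(ticket.job_done())"
```

```text
the job is handed in; nothing more can be done
None
```

I opened the cover to its stop, tipped the tote over the box, and all four of its stubs dropped in. I set the empty tote back in its tray and put both bench stubs into the box one at a time. One of those had been shifted to about (0.596, -0.107), so I measured it again before gripping. I then slid the cover shut to its stop and handed the job in at about 40 s.

**Last checks**
- **Stubs:** the picture before closing showed all six in the compartment, five standing and one lying.
- **Cover:** the grip stopped at y = -0.2574, against -0.2577 expected for fully shut, and the cover looks flush with the box end.
- **Tote:** it stands flat in the tray. I released it at (0.426, -0.056), and the tray centre measured about (0.425, -0.055).
- **Bystanders:** the gear, bush and both bottles look to be where they started and upright. I did not re-measure them at the end.
- **Arm:** the gripper was open and clear, with no contact force.

**What disagreed or went wrong**
- Two views of the first bench stub differed by about 6 mm in x, but the grasp held.
- While lowering that stub into the box, the gripper pressed on the box with about 10 N, probably on the end wall. I moved back 15 mm before letting go.

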